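Load a slide carrier into the covered incubator

TASK

Load the blue slide carrier into the slide incubator: lift the lid off by its knob and lay it down flat on the open bench, knob up; lower the blue carrier from the drying stand gently, upright, right down between the ribs of the free bay beside the green carrier; then put the lid back so that it sits flush on the rim. Drop and tip nothing, leave the other carriers where they are, and do not push the beaker, dropper bottle or timer about.

Things in the scene. Friction and masses are not known exactly. Their poses are not given: they have to be found in the camera images.
- incubator: slide incubator, fixed: white housing 120 (its x) x 184 (y) x 104 mm high (rim), grey control panel on its front (-x); origin at the centre of its underside. Open-topped steel chamber 78 (x) x 140 mm (y), centred, floor 12 mm above the bench. Two bays lie across it (a carrier's long side along x): the free bay at y = -22 mm, the green carrier's at y = +44 mm.
- free_bay (a point): centre of the free bay on the chamber floor, axes as the incubator's. Two ribs on the floor bound the bay, 60 mm long (x), 4 mm thick, 6 mm tall, centred at y = +-26 mm (48 mm apart inside). From a carrier in this bay it is 30 mm to the wall and to the green carrier on its long sides, 8 mm to the walls at its ends.
- lid: loose incubator lid: steel plate 110 (its x) x 174 (y) mm at z = 8 to 12 mm; below it a plug 68 x 130 x 8 mm that fits the chamber mouth with 5 mm all round, either way round. Round black knob at its centre, 32 mm across, z = 23 to 45 mm, on an 18 mm stem. Origin at the centre of the plug's underside; seated it is 96 mm above the incubator's. 0.3 kg.
- stand: steel wire drying stand, fixed: base 76 (its x) x 154 (y) x 8 mm; four upright wire hoops, 4 mm thick, 60 mm wide in x, 94 mm high, part three slots at y = -46, 0 and +46 mm. Carriers stand on the base, long side along the stand's x, 3 mm from the hoops on both long sides; their ends are free. Origin at the centre of its underside.
- carrier_blue: the BLUE slide carrier, an upright frame 62 mm long (its x) x 36 mm wide (y) x 80 mm tall (z) full of glass slides; all four sides are flat and can be gripped; origin at the centre of its underside. It starts in one of the stand's slots. About 0.22 kg.
- carrier_white: white slide carrier, an upright frame 62 mm long (its x) x 36 mm wide (y) x 80 mm tall (z) full of glass slides; all four sides are flat and can be gripped; origin at the centre of its underside. In another slot; to be left alone.
- carrier_grey: grey slide carrier, an upright frame 62 mm long (its x) x 36 mm wide (y) x 80 mm tall (z) full of glass slides; all four sides are flat and can be gripped; origin at the centre of its underside. In another slot; to be left alone.
- carrier_green: green slide carrier, an upright frame 62 mm long (its x) x 36 mm wide (y) x 80 mm tall (z) full of glass slides; all four sides are flat and can be gripped; origin at the centre of its underside. Stands in the incubator's other bay; to be left alone.
- beaker: glass beaker, 74 mm across, 95 mm tall, loose on the bench; origin at the centre of its underside.
- drop_bottle: small dropper bottle with a white cap, 29 mm across, 63 mm tall, loose on the bench; origin at the centre of its underside.
- timer: white timer lying flat, 62 (x) x 68 (y) x 19 mm, loose on the bench; origin at the centre of its underside.
- microscope_2: middle one of three like microscopes, fixed: base 250 mm deep, 200 mm wide, its front 100 mm before this origin (-x); its eyepieces, 300 to 394 mm above the bench, overhang to 190 mm before the origin, from y = -35 to +95 mm. Its neighbours stand the same way 0.51 m to the right (-y) and 0.46 m to the left of it. The bench has a lip along its front edge, 6 mm high, at x < 0.35 m.

How it is judged (in metres and radians):
On the way, in this order (a step that is already met when the one before it is completed fails the run):
1. the lid lies flat, knob up, on the bench beside the incubator, let go (height (world z) of lid below 0.012 m and angle between lid's own z axis and vertical below 0.12 rad and contact force between the fingers and lid below 0.05 N and linear speed of lid below 0.02 m/s and angular speed of lid below 0.15 rad/s), for 0.2 s.
2. the blue carrier stands upright on the chamber floor in the free bay, let go (x of carrier_blue in the frame of incubator between -0.011 and 0.011 m and y of carrier_blue in the frame of incubator between -0.031 and -0.013 m and z of carrier_blue in the frame of incubator below 0.0145 m and angle between carrier_blue's own z axis and vertical below 0.06 rad and angle between the x axis of carrier_blue and the x axis of incubator, either way round below 0.15 rad and contact force between the fingers and carrier_blue below 0.05 N and linear speed of carrier_blue below 0.02 m/s and angular speed of carrier_blue below 0.15 rad/s), for 0.2 s.
At the end, for the whole second after the job is handed in: Lid flush on the incubator: within 10 mm of centre, origin 96 +-2.5 mm above the incubator's, tilt under 0.03 rad; blue carrier on the chamber floor in the free bay: within 11 mm in x, 9 mm in y of its centre, under 2.5 mm up, tilt under 0.06, turned under 0.15 rad; both let go, at rest (horizontal distance between lid and incubator below 0.01 m and z of lid in the frame of incubator between 0.0935 and 0.0985 m and angle between lid's own z axis and vertical below 0.03 rad and x of carrier_blue in the frame of incubator between -0.011 and 0.011 m and y of carrier_blue in the frame of incubator between -0.031 and -0.013 m and z of carrier_blue in the frame of incubator below 0.0145 m and angle between carrier_blue's own z axis and vertical below 0.06 rad and angle between the x axis of carrier_blue and the x axis of incubator, either way round below 0.15 rad and linear speed of each of lid, carrier_blue below 0.02 m/s and angular speed of each of lid, carrier_blue below 0.15 rad/s and contact force between the fingers and lid below 0.05 N); the robot touches nothing.
It fails at once if the green, white or grey carrier is moved more than 15 mm or tilted over 0.3 rad (distance of any of carrier_green, carrier_white, carrier_grey from where it was at the start of the episode above 0.015 m or angle between any of carrier_green, carrier_white, carrier_grey's own z axis and vertical above 0.3 rad).
It fails at once if the beaker, dropper bottle or timer is pushed more than 20 mm, or one of them tipped by more than 0.3 rad (distance of any of beaker, drop_bottle, timer from where it was at the start of the episode above 0.02 m or angle between any of beaker, drop_bottle, timer's own z axis and vertical above 0.3 rad).
It fails at once if the blue carrier is tilted over 0.8 rad (angle between carrier_blue's own z axis and vertical above 0.8 rad).
It fails at once if the blue carrier is dropped: faster than 0.45 m/s inside the chamber (underside under 70 mm) or within 15 mm of the bench (linear speed of carrier_blue above 0.45 m/s and (height (world z) of carrier_blue below 0.015 m or (height (world z) of carrier_blue below 0.07 m and horizontal distance between carrier_blue and incubator below 0.05 m))).
It fails at once if the lid is tipped over 0.8 rad, or dropped: faster than 0.45 m/s within 15 mm of the bench or of its seat on the incubator (angle between lid's own z axis and vertical above 0.8 rad or (linear speed of lid above 0.45 m/s and (height (world z) of lid below 0.015 m or (height (world z) of lid below 0.111 m and horizontal distance between lid and incubator below 0.04 m)))).
It also fails if it takes over 72 s, if anything falls off the work surface, if the arm or the gripper's body presses on something with over 40 N, if the wrist force passes 120 N, or if a joint passes its speed limit or range.

ROBOT

A 6-joint arm with a two-finger parallel gripper is mounted at the origin on a cart in front of the work surface, level with it; the furniture and walls round the work are solid. World frame = base frame: x ahead of the robot, y to its left, z up, the work surface at z = 0. Lengths are in m, angles in degrees, forces in N, time in s.
With the tool pointing down it reaches from about 0.275 to 0.825 m from the base axis. Payload 4.9 kg.
Tool frame: the origin (TCP) lies midway between the tips of the shut fingers; the grasp point (between the pads) lies 19 mm behind it; z points along the fingers, y is the direction in which the jaws open and shut (so a half turn about z gives the same grasp; the last joint's range is limited). The gripper opens to 85 mm and grips with 20 to 120 N. Pads are 22 mm wide; open, the fingers measure 114 mm over their backs; the gripper's body (76 mm by 85 mm) begins 54 mm behind the grasp point. The pads swing forward as they close: fully open they stand 13 mm farther back than shut.
Start: joints at [-71.86, 18.69, -11.035, 60.275, 0, 82.311], TCP at [0.24, -0.495, 0.231] pointing down, gripper open.
Joint ranges: [-152.03, 152.03], [-55.5, 102.48], [-74.3, 77.21], [-110.64, 120.58], [-84.22, 78.4], [-180, 180]. Speed limits (degrees/s): [147.25, 147.25, 180, 180, 180, 180].

INTERFACE

Orientations are given as a 3x3 rotation matrix whose columns are the frame's x, y, z axes.
In Python, from station import robot gives the robot as it stands.
- The arm moves only by the tool servo_tool, never from a script. Its argument "deltas" is text: rows parted by semicolons, each of 7 numbers parted by spaces: the shift along the tool's x, y, z in m, then the turn, a rotation vector about the tool's x, y, z in degrees, then the finger opening in m, from 0 to 0.0854. A call has 1 to 10 rows; each row is the pose to reach, as a shift and turn from the pose measured when the call began, along the tool's axes at that moment; what a row does not reach only later rows make up. A row lasts 1/12 s, in which the tool goes at most 41.7 mm and 7.16 degrees, less where a joint would pass 70% of its speed; a pose out of reach is approached as far as the arm can. A call with a gripper value outside its range is refused whole. The fingers move at their own pace and stop on an object; "newtons" is the grip in N (left out, the last holds). Time passes only in rows, so rows that repeat a pose let the fingers close. It gives the time, the measured TCP pose, the force and the opening at its end, in the units of the state.
- robot.read_state(): the state, without advancing time (a new reading comes with each control period).
- robot.capture(name): name is "scene" or "top"; returns a dict with "img" (384x512x3 uint8, blue, green, red), "fx", "fy", "cx", "cy" (pixels), "origin" and "orientation" of the camera in the world. Camera axes: x right, y up, looking along -z (the intrinsics and any distortion apply to the point x, -y, -z); pixel columns grow to the right and rows downward; lengths in m; the calibration is good to about 2 mm. A picture is of the moment at which its call begins. There is no depth.
- robot.close_job(): hands the job in, once; it reports no verdict.
The state is a dict: "time_s": time; "joint_pos": joint angles; "joint_velocities": joint speeds; "joint_efforts": joint torques, N m; "position": TCP position; "tool_rot": TCP orientation; "contact_force": force on the tool from outside, world axes, zero at the start; "wrist_torque": the same for the moment, N m; "finger_gap": finger opening in m.
Only numpy, scipy, OpenCV 4.12 (cv2) and the standard library are available. Lean on these libraries where they do the work, as an engineer would, in place of code of your own. Each camera call takes 0.05 s, during which the arm holds its last target. There are 200 camera calls.

## Working session

There is one attempt and no reset: what is moved stays moved. The work goes in short steps, Python scripts to look and compute and a tool call to move; the robot and the scene stay as the last step left them, time stands still between calls to the robot, and variables do not carry over. Pictures are saved under pics/ and viewed, about 8 in all and at most 12, crops included, and the job is handed in when it is done.

Besides the shell and the picture viewer there is one more tool, called after "Call:" in YAML: its name, and indented under it one key for each argument. servo_tool: Moves the arm, as the interface text tells. Its arguments: {"type":"object","properties":{"deltas":{"type":"string"},"newtons":{"type":"number"}},"required":["deltas"]}

```bash
mkdir -p pics
cat > h.py <<'E'
import numpy as np, cv2
from station import robot
def cap(n,save=None):
    c=robot.capture(n); 
    if save: cv2.imwrite('pics/'+save,c['img'])
    return c
def ray(c,u,v):
    d=np.array([(u-c['cx'])/c['fx'],-(v-c['cy'])/c['fy'],-1.0])
    return np.array(c['origin']),np.array(c['orientation'])@d
def onz(c,u,v,z):
    o,d=ray(c,u,v); return o+d*(z-o[2])/d[2]
def proj(c,p):
    q=np.array(c['orientation']).T@(np.array(p)-np.array(c['origin']))
    return c['cx']+c['fx']*q[0]/-q[2], c['cy']-c['fy']*q[1]/-q[2]
E
python3 - <<'E'
from h import *
for n in('scene','top'):
    c=cap(n); print({k:(np.round(v,4).tolist() if k!='img' else 0) for k,v in c.items()})
    cv2.imwrite(f'pics/{n}0.png',cv2.resize(c['img'],(800,600),interpolation=cv2.INTER_CUBIC))
    cv2.imwrite(f'pics/raw_{n}.png',c['img'])
print(robot.read_state())
E
```

```text
{'img': 0, 'fx': 449.5129, 'fy': 449.5129, 'cx': 254.0486, 'cy': 183.8955, 'origin': [-0.3065, 0.9384, 0.6165], 'orientation': [[-0.7384, 0.2838, -0.6118], [-0.6741, -0.2837, 0.682], [0.02, 0.9159, 0.4008]]}
{'img': 0, 'fx': 358.8697, 'fy': 358.8697, 'cx': 252.9989, 'cy': 194.9027, 'origin': [0.4136, 0.0281, 1.1034], 'orientation': [[-0.0154, 0.9961, -0.0874], [-0.9998, -0.0167, -0.0139], [-0.0153, 0.0871, 0.9961]]}
{'time_s': 0.1, 'joint_pos': array([-7.18605004e+01,  1.87288578e+01, -1.10840050e+01,  6.02749109e+01,
        1.20658378e-03,  8.23091872e+01]), 'joint_velocities': array([-0.00539151, -0.16874632,  0.15630429,  0.0524774 , -0.03869648,
       -0.00613018]), 'joint_efforts': array([ 1.25401588e-03, -4.44240117e+01,  2.63037515e+01,  7.90151185e-03,
       -1.39430490e-04,  7.59031195e-06]), 'position': array([ 0.23948277, -0.49456715,  0.23058639]), 'tool_rot': array([[ 9.00088445e-01,  4.35706992e-01, -4.56929253e-04],
       [ 4.35707173e-01, -9.00087285e-01,  1.46236128e-03],
       [ 2.25884823e-04, -1.51534184e-03, -9.99998826e-01]]), 'contact_force': array([0.00225015, 0.37170907, 0.13088676]), 'wrist_torque': array([ 0.01827167,  0.02943084, -0.0045982 ]), 'finger_gap': 0.08521688373541082}
```

View pics/scene0.png

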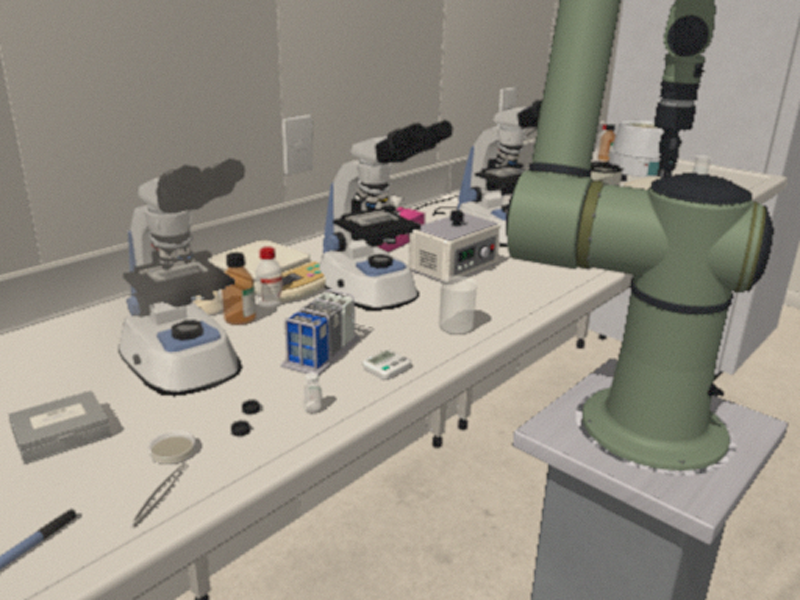

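View pics/top0.png

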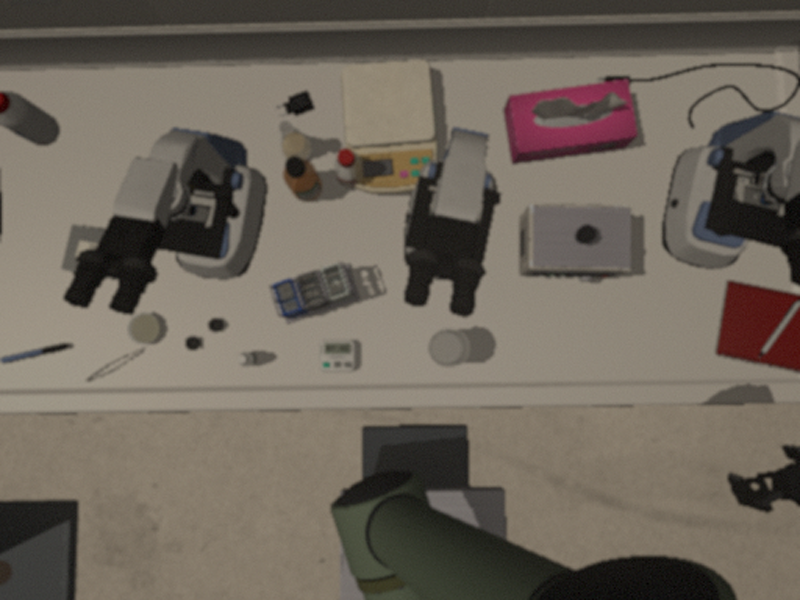

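The scene view shows the blue carrier nearest, at (308,338), in the stand. The incubator is at (457,245) and the beaker, bottle and timer are in front. In the top view the stand is at (328,290), the incubator at (578,240), the beaker at (450,347), the timer at (338,355) and the bottle at (257,358).

Run:
```python
from h import *
t=cv2.imread('pics/raw_top.png'); s=cv2.imread('pics/raw_scene.png')
def crop(i,x,y,w,h): return cv2.resize(i[y:y+h,x:x+w],(400,300),interpolation=cv2.INTER_CUBIC)
# top: inc raw(330..410,120..180); stand raw(165..255,160..215)
im=np.vstack([np.hstack([crop(t,325,120,88,66),crop(t,165,158,88,66)]),np.hstack([crop(s,255,125,88,66),crop(s,170,180,88,66)])])
cv2.imwrite('pics/crops.png',im)
c=cap('top')
def P(name,mask,z):
    n,l,st,ce=cv2.connectedComponentsWithStats(mask.astype(np.uint8)); k=1+np.argmax(st[1:,4])
    r=cv2.minAreaRect(np.argwhere(l==k)[:,::-1].astype(np.float32)); b=cv2.boxPoints(r)
    print(name,st[k],np.round(r[0],1),r[1]); Q=np.array([onz(c,*p,z)[:2] for p in b]);print(np.round(Q,4).tolist(),'c',Q.mean(0).round(4),'edges',np.linalg.norm(np.roll(Q,-1,0)-Q,axis=1).round(4),'ang',[round(float(np.degrees(np.arctan2(*(Q[(i+1)%4]-Q[i])[::-1]))),1) for i in range(4)])
hsv=cv2.cvtColor(t,cv2.COLOR_BGR2HSV); yy,xx=np.mgrid[:384,:512]
blue=(hsv[...,0]>100)&(hsv[...,0]<130)&(hsv[...,1]>110)&(xx>165)&(xx<260)&(yy>155)&(yy<215)
P('blue',blue,.088)
print(t[150,345:415].tolist()[::3]); print([t[y,365].tolist() for y in range(120,190,3)])
```

```text
blue [191 197   2   2   4] [191.5 197.5] (1.0, 1.0)
[[0.4996, 0.2189], [0.4996, 0.216], [0.4967, 0.216], [0.4967, 0.2189]] c [0.4981 0.2175] edges [0.0029 0.0029 0.0029 0.0029] ang [-91.0, 180.0, 89.0, -0.0]
[[97, 99, 106], [98, 101, 108], [97, 100, 107], [99, 101, 108], [96, 100, 106], [97, 99, 106], [94, 97, 103], [94, 95, 102], [36, 40, 42], [31, 30, 30], [31, 32, 34], [29, 32, 34], [41, 43, 47], [77, 78, 83], [95, 97, 104], [92, 95, 102], [95, 98, 105], [94, 99, 103], [96, 98, 104], [95, 98, 104], [71, 78, 83], [70, 77, 83], [78, 87, 94], [118, 132, 140]]
[[120, 134, 141], [119, 132, 139], [118, 132, 140], [116, 130, 137], [105, 113, 122], [97, 100, 107], [98, 100, 106], [96, 99, 106], [96, 99, 105], [97, 99, 106], [96, 99, 106], [99, 102, 108], [96, 99, 104], [93, 97, 103], [96, 99, 106], [95, 98, 103], [96, 98, 105], [96, 106, 112], [51, 55, 55], [73, 82, 85], [122, 135, 143], [122, 133, 143], [120, 135, 143], [121, 134, 141]]
```

View pics/crops.png

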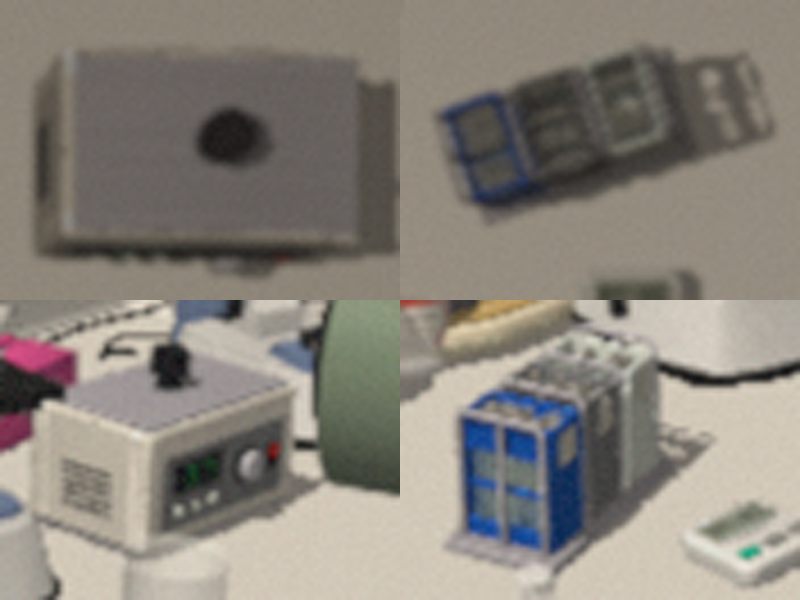

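The crops show the lid plate with corners near (72,52), (357,60), (355,236) and (68,240), and the knob at (228,137). The stand has blue on its left (+y), then grey, then white. Next I'll refine these with masks.

```bash
cat >> h.py <<'E'
def comp(mask):
    n,l,st,ce=cv2.connectedComponentsWithStats(mask.astype(np.uint8)); k=1+np.argmax(st[1:,4]); return l==k,ce[k],st[k]
def rect(c,m,z):
    r=cv2.minAreaRect(np.argwhere(m)[:,::-1].astype(np.float32)); (w,h)=r[1]
    b=cv2.boxPoints((r[0],(w+1,h+1),r[2])); Q=np.array([onz(c,*p,z)[:2] for p in b]); e=np.roll(Q,-1,0)-Q
    print(' z',z,'c',Q.mean(0).round(4),'edges',np.linalg.norm(e,axis=1)[:2].round(4),'ang',np.degrees(np.arctan2(e[:2,1],e[:2,0])).round(1)); return Q
E
python3 - <<'E'
from h import *
c=cap('top'); t=c['img'].astype(int); s=cap('scene'); S=s['img'].astype(int)
yy,xx=np.mgrid[:384,:512]
def box(x0,x1,y0,y1): return (xx>x0)&(xx<x1)&(yy>y0)&(yy<y1)
B,G,R=t[...,0],t[...,1],t[...,2]
m,_,st=comp((G-B<6)&(G>75)&(G<115)&box(325,413,115,185)); print('lid',st); 
m2=cv2.morphologyEx(m.astype(np.uint8),cv2.MORPH_OPEN,np.ones((5,5)));rect(c,m2>0,.108)
k,ce,st=comp((t.max(2)<45)&box(355,395,135,165)); print('knob',ce,st,onz(c,*ce,.141).round(4),onz(c,*ce,.13).round(4))
sk,sce,sst=comp((S.max(2)<55)&box(280,305,125,152)); print('scene knob',sce,sst)
for z in(.13,.135,.141): print(z,onz(s,*sce,z).round(4))
m,ce,st=comp((B-R>12)&box(165,260,155,215)); print('blue',ce,st); rect(c,m,.088)
hs=cv2.cvtColor(s['img'],cv2.COLOR_BGR2HSV)
m,ce,st=comp((hs[...,0]>100)&(hs[...,0]<130)&(hs[...,1]>150)&box(170,260,180,245)); print('blue scene',ce,st)
# manual corner picks
pt=lambda u,v,x0,y0:(x0+u/4.545-.4,y0+v/4.545-.4)
for n,u,v in(('TL',40,105),('TR',102,90),('BR',130,185),('BL',68,203)): print(n,onz(c,*pt(u,v,165,158),.088).round(4))
for n,u,v in(('wTL',185,62),('wTR',245,48),('wBR',272,135)): print(n,onz(c,*pt(u,v,165,158),.088).round(4))
for n,u,v,z in(('baseR-F',155,270,.008),('baseL',45,247,.0),('blue bot L',70,235,.008),('blue bot mid',150,250,.008),('blue bot R',180,235,.008),('blue top mid',148,118,.088),('blue top L',68,100,.088),('blue topR',182,103,.088)):
  print('sc',n,onz(s,*pt(u,v,170,180),z).round(4))
for n,u,v,z in(('beaker',452,347,.095),('beakerbase',466,347,0),('timer',338,355,.019),('bottlecap',268,357,.06),('bottle',250,358,.03),('eyeL',418,298,.3),('eyeR',465,305,.3),('scopebaseR',490,220,.1),('eyetop R',490,230,.39),('mic1 eyeR',125,300,.3),('mic1 front',215,275,.05),('mic3 front',690,265,.05),('redbook',722,285,0),('redbook2',718,355,0)):
  print(n,onz(c,u/1.5625,v/1.5625,z).round(4))
E
```

```text
lid [ 341  132   65   40 2131]
 z 0.108 c [ 0.6175 -0.2943] edges [0.1081 0.1735] ang [ -2.1 -91.1]
knob [374.80208333 149.67708333] [369 145  12  10  96] [ 0.6154 -0.2901  0.141 ] [ 0.6177 -0.2938  0.13  ]
scene knob [292.         138.96226415] [289 135   7   9  53]
0.13 [ 0.6076 -0.2753  0.13  ]
0.135 [ 0.5982 -0.2629  0.135 ]
0.141 [ 0.5869 -0.2479  0.141 ]
blue [184.51162791 191.10077519] [175 179  21  23 129]
 z 0.088 c [0.519  0.2375] edges [0.0423 0.0704] ang [ -70.8 -160.2]
blue scene [204.45637584 218.44966443] [191 200  19  35 149]
TL [0.5472 0.2694 0.088 ]
TR [0.556  0.2302 0.088 ]
BR [0.4958 0.2126 0.088 ]
BL [0.4851 0.2515 0.088 ]
wTL [0.5729 0.1778 0.088 ]
wTR [0.5811 0.1399 0.088 ]
wBR [0.5257 0.1233 0.088 ]
sc baseR-F [0.4725 0.2633 0.008 ]
sc baseL [0.5495 0.2823 0.    ]
sc blue bot L [0.5389 0.2714 0.008 ]
sc blue bot mid [0.4917 0.2501 0.008 ]
sc blue bot R [0.4923 0.2258 0.008 ]
sc blue top mid [0.501  0.2406 0.088 ]
sc blue top L [0.5521 0.2577 0.088 ]
sc blue topR [0.5017 0.2134 0.088 ]
beaker [ 0.424  -0.0581  0.095 ]
beakerbase [ 0.4246 -0.0936  0.    ]
timer [0.4128 0.1554 0.019 ]
bottlecap [0.4111 0.2809 0.06  ]
bottle [0.4097 0.3228 0.03  ]
eyeL [0.4929 0.0066 0.3   ]
eyeR [ 0.4817 -0.0607  0.3   ]
scopebaseR [ 0.6528 -0.1321  0.1   ]
eyetop R [ 0.5705 -0.0854  0.39  ]
mic1 eyeR [0.4972 0.4312 0.3   ]
mic1 front [0.5682 0.3853 0.05  ]
mic3 front [ 0.5714 -0.513   0.05  ]
redbook [ 0.5381 -0.5986  0.    ]
redbook2 [ 0.4014 -0.5819  0.    ]
```

Call:
servo_tool:
  deltas: "0.042 -0.002 0 0 0 3 0.085;0.085 -0.003 0 0 0 6 0.085;0.127 -0.005 0 0 0 9 0.085;0.169 -0.007 0 0 0 12 0.085;0.211 -0.008 0 0 0 15 0.085;0.253 -0.010 0 0 0 18 0.085;0.296 -0.012 0 0 0 21 0.085;0.338 -0.013 0 0 0 24 0.085;0.38 -0.015 0 0 0 25.8 0.085;0.4265 -0.0169 0 0 0 25.8 0.085"
  newtons: 40

```text
time_s: 1.08
position: [0.6086, -0.2972, 0.2308]
tool_rot: [[1.0, -0.0, -0.0], [-0.0, -1.0, 0.001], [-0.0, -0.001, -1.0]]
contact_force: [0.3, -1.4, 0.0]
finger_gap: 0.0848
```

Call:
servo_tool:
  deltas: "0.004 -0.002 0.03 0 0 0 0.085;0.008 -0.003 0.06 0 0 0 0.07;0.008 -0.003 0.09 0 0 0 0.07;0.008 -0.003 0.108 0 0 0 0.07;0.008 -0.003 0.118 0 0 0 0.07;0.008 -0.003 0.118 0 0 0 0.07"

```text
time_s: 1.58
position: [0.6149, -0.2931, 0.1098]
tool_rot: [[1.0, -0.0, -0.005], [-0.0, -1.0, 0.003], [-0.005, -0.003, -1.0]]
contact_force: [-0.8, 0.3, -0.3]
finger_gap: 0.0702
```

Run:
```python
from h import *
a=cap('top')['img'][110:190,320:430]; b=cap('scene')['img'][90:190,235:345]
cv2.imwrite('pics/g1.png',np.hstack([cv2.resize(a,(400,300)),cv2.resize(b,(400,300))]))
s=robot.read_state();print(s['position'],s['finger_gap'],s['joint_pos'].round(1))
```

```text
[ 0.61691155 -0.29444102  0.11351959] 0.0699320569678186 [-31.7  37.8   2.3  54.6   0.  148.3]
```

View pics/g1.png

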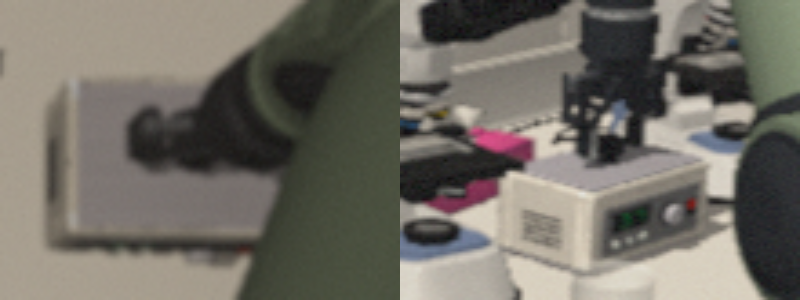

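The gripper straddles the knob: in the scene crop it is just above the plate at (605,150). I'll close now.

Call:
servo_tool:
  deltas: "0 0 0 0 0 0 0.025;0 0 0 0 0 0 0.025;0 0 0 0 0 0 0.025;0 0 0 0 0 0 0.025;0 0 0 0 0 0 0.025;0 0 0 0 0 0 0.025"
  newtons: 40

```text
time_s: 2.18
position: [0.6179, -0.2945, 0.1155]
tool_rot: [[1.0, -0.0, 0.003], [-0.0, -1.0, -0.0], [0.003, 0.0, -1.0]]
contact_force: [-0.7, 2.5, 6.1]
finger_gap: 0.0307
```

Call:
servo_tool:
  deltas: "0 0 -0.005 0 0 0 0.025;0 0 -0.02 0 0 0 0.025;0 0 -0.04 0 0 0 0.025;0 0 -0.06 0 0 0 0.025;0 0 -0.08 0 0 0 0.025;0 0 -0.08 0 0 0 0.025"

```text
time_s: 2.68
position: [0.6194, -0.2958, 0.2001]
tool_rot: [[1.0, -0.0, 0.008], [-0.0, -1.0, -0.004], [0.008, 0.004, -1.0]]
contact_force: [0.9, -1.2, -3.1]
finger_gap: 0.0305
```

Call:
servo_tool:
  deltas: "-0.015 -0.002 0 0 0 0 0.025;-0.045 -0.006 0 0 0 0 0.025;-0.08 -0.01 0 0 0 0 0.025;-0.115 -0.014 0 0 0 0 0.025;-0.145 -0.018 0 0 0 0 0.025;-0.164 -0.02 0.0 0 0 0 0.025;-0.164 -0.02 0.02 0 0 0 0.025;-0.164 -0.02 0.05 0 0 0 0.025;-0.164 -0.02 0.08 0 0 0 0.025;-0.164 -0.02 0.11 0 0 0 0.025"

```text
time_s: 3.52
position: [0.4556, -0.276, 0.0871]
tool_rot: [[1.0, -0.001, 0.008], [-0.001, -1.0, -0.004], [0.008, 0.004, -1.0]]
contact_force: [1.1, 0.2, -4.9]
finger_gap: 0.031
```

Run:
```python
from h import *
b=cap('scene')['img'][90:240,210:410]
cv2.imwrite('pics/g2.png',cv2.resize(b,(800,600)))
s=robot.read_state();print(s['position'],s['tool_rot'].round(3).tolist(),s['finger_gap'],s['joint_pos'].round(1))
```

```text
[ 0.45250152 -0.27343054  0.08126865] [[1.0, -0.001, 0.001], [-0.001, -1.0, 0.001], [0.001, -0.001, -1.0]] 0.030713375768939767 [-3.920e+01  2.510e+01 -2.580e+01  3.900e+01  1.000e-01  1.408e+02]
```

View pics/g2.png

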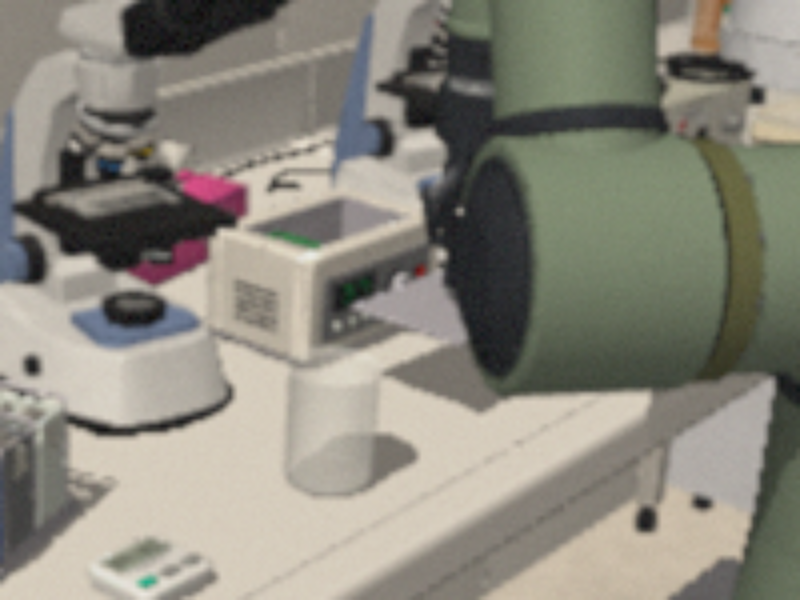

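The lid hangs level in the gripper at (420,300), clear of the beaker (335,430). The green carrier is visible in the open chamber.

Call:
servo_tool:
  deltas: "0 0 0.015 0 0 0 0.025;0 0 0.03 0 0 0 0.025;0 0 0.042 0 0 0 0.025;0 0 0.050 0 0 0 0.025;0 0 0.055 0 0 0 0.025;0 0 0.058 0 0 0 0.025;0 0 0.060 0 0 0 0.025;0 0 0.062 0 0 0 0.025;0 0 0.062 0 0 0 0.025"

```text
time_s: 4.32
position: [0.4529, -0.2737, 0.0196]
tool_rot: [[1.0, -0.001, 0.002], [-0.001, -1.0, 0.001], [0.002, -0.001, -1.0]]
contact_force: [-1.0, 0.5, -3.6]
finger_gap: 0.0303
```

Call:
servo_tool:
  deltas: "0 0 0.001 0 0 0 0.025;0 0 0.002 0 0 0 0.025;0 0 0.002 0 0 0 0.025"

```text
time_s: 4.57
position: [0.453, -0.2738, 0.0194]
tool_rot: [[1.0, -0.001, 0.003], [-0.001, -1.0, 0.0], [0.003, -0.0, -1.0]]
contact_force: [-4.7, 3.7, 10.6]
finger_gap: 0.0306
```

Call:
servo_tool:
  deltas: "0 0 0 0 0 0 0.04;0 0 0 0 0 0 0.06;0 0 0 0 0 0 0.07;0 0 0 0 0 0 0.07;0 0 -0.03 0 0 0 0.07;0 0 -0.06 0 0 0 0.07;0 0 -0.10 0 0 0 0.07;0 0 -0.14 0 0 0 0.07;0 0 -0.18 0 0 0 0.085;0 0 -0.18 0 0 0 0.085"

```text
time_s: 5.4
position: [0.4563, -0.2767, 0.2074]
tool_rot: [[1.0, -0.001, 0.013], [-0.001, -1.0, -0.008], [0.013, 0.008, -1.0]]
contact_force: [1.3, -0.0, 0.2]
finger_gap: 0.0852
```

Run:
```python
from h import *
c=cap('top'); s=cap('scene')
cv2.imwrite('pics/raw_top2.png',c['img'])
a=cv2.resize(c['img'][115:245,165:425],(800,400),interpolation=cv2.INTER_CUBIC)
b=np.hstack([cv2.resize(s['img'][145:220,240:390],(400,200),interpolation=cv2.INTER_CUBIC),cv2.resize(s['img'][180:255,150:300],(400,200),interpolation=cv2.INTER_CUBIC)])
cv2.imwrite('pics/g3.png',np.vstack([a,b]))
st=robot.read_state();print(st['position'],st['time_s'],st['joint_pos'].round(1))
```

```text
[ 0.45378322 -0.27473198  0.20126488] 5.5 [-3.920e+01  1.760e+01 -1.710e+01  5.480e+01  1.000e-01  1.408e+02]
```

View pics/g3.png

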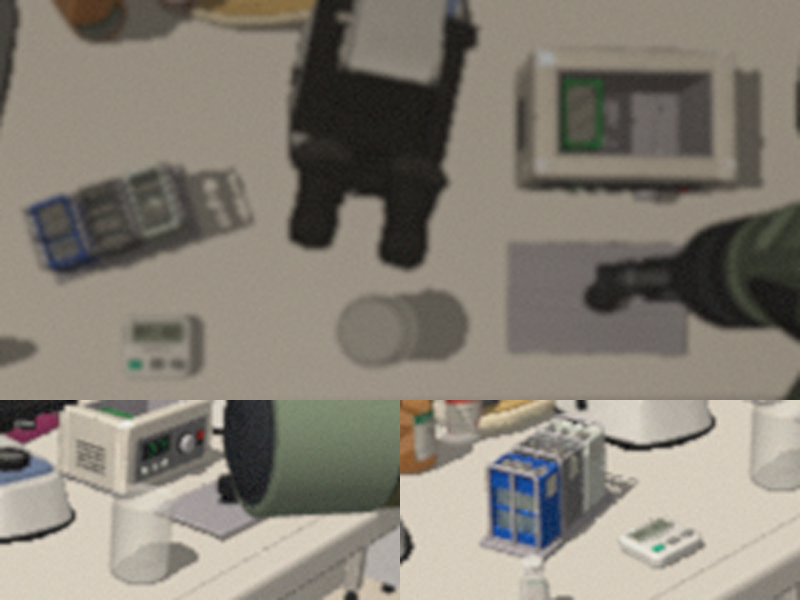

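The lid lies flat at (598,300) in the top crop and the chamber is open, with green on its left. Nothing was disturbed. Next I'll check the blue carrier estimate with an overlay in both views.

```bash
cat >> h.py <<'E'
def boxpts(x,y,z0,yaw,L=.062,W=.036,H=.08):
    a=np.radians(yaw);ca,sa=np.cos(a),np.sin(a)
    return [[(x+u*L/2*ca-v*W/2*sa,y+u*L/2*sa+v*W/2*ca,z0+h) for u,v in((1,1),(1,-1),(-1,-1),(-1,1))] for h in(0,H)]
def over(c,x0,y0,w,h,k,boxes):
    im=cv2.resize(c['img'][y0:y0+h,x0:x0+w],None,fx=k,fy=k,interpolation=cv2.INTER_CUBIC)
    for b,col in boxes:
        for f in b: cv2.polylines(im,[np.int32([((proj(c,p)[0]-x0+.5)*k,(proj(c,p)[1]-y0+.5)*k) for p in f])],True,col,1,cv2.LINE_AA)
    return im
E
python3 - <<'E'
from h import *
c=cap('top'); s=cap('scene')
bx=[([boxpts(.520,.2395,.008,17)[1]],(0,255,255)),([boxpts(.520,.2395,.008,17)[0]],(0,0,255))]
# stand: blue slot at +46; stand centre
a=np.radians(17); cx,cy=.520+.046*np.sin(a),.2395-.046*np.cos(a)
bx.append(([boxpts(cx,cy,0,17,.076,.154,.008)[1]],(0,255,0)))
bx.append(([boxpts(cx+.046*np.sin(a),cy-.046*np.cos(a),.008,17)[1]],(255,255,0)))
A=over(c,168,160,80,60,10,bx); B=over(s,175,180,80,60,10,bx)
cv2.imwrite('pics/ov.png',np.vstack([cv2.resize(A,(400,300),interpolation=cv2.INTER_AREA),cv2.resize(B,(400,300),interpolation=cv2.INTER_AREA)]) if 0 else np.hstack([A[:, :800]])[:600])
cv2.imwrite('pics/ov.png',np.hstack([A[50:550:1,30:430],B[50:550,80:480]]))
# chamber / housing rim bright mask
t=c['img'].astype(int)
yy,xx=np.mgrid[:384,:512]
m,_,st=comp((t[...,1]>140)&(xx>325)&(xx<412)&(yy>120)&(yy<180)); print(st); print(t[150,330:412,1].tolist()); print(t[120:185,385,1].tolist())
E
```

```text
[326 146  19  34 131]
[142, 132, 108, 72, 55, 69, 85, 96, 113, 128, 135, 141, 137, 135, 131, 116, 89, 59, 63, 77, 74, 76, 77, 83, 85, 85, 86, 82, 77, 76, 79, 81, 87, 91, 91, 87, 70, 64, 66, 71, 86, 99, 105, 102, 103, 102, 101, 104, 98, 91, 92, 98, 103, 100, 92, 83, 71, 70, 73, 69, 70, 73, 71, 73, 70, 79, 104, 125, 136, 137, 133, 132, 123, 108, 91, 83, 82, 83, 81, 82, 82, 92]
[138, 139, 138, 138, 141, 140, 139, 139, 138, 138, 131, 124, 124, 130, 133, 132, 132, 119, 89, 60, 46, 46, 49, 50, 58, 67, 80, 82, 85, 83, 83, 83, 85, 83, 83, 82, 81, 83, 81, 79, 83, 88, 87, 85, 88, 96, 117, 128, 132, 134, 136, 128, 106, 82, 58, 42, 37, 57, 83, 109, 127, 136, 140, 138, 140]
```

View pics/ov.png

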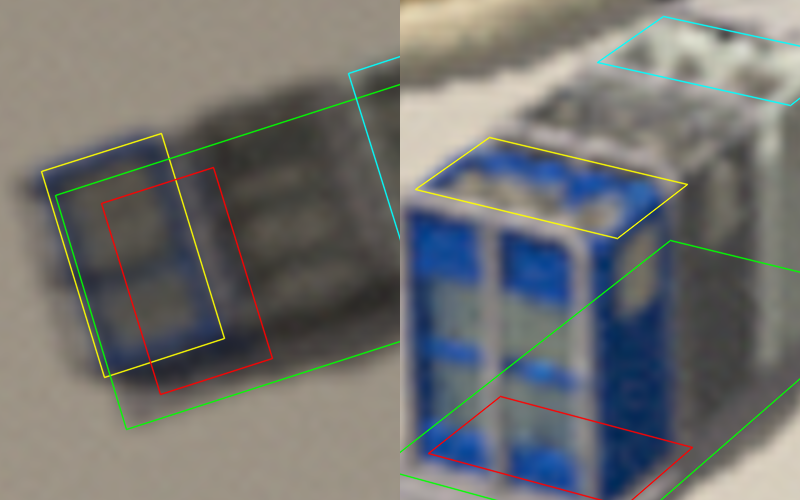

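Overlay: the yellow box matches the blue carrier's top to about 1–2 mm, at roughly (137,252) top and (545,190) scene. I'll use centre (0.5215, 0.2395) and yaw 17°. The ends are gripped in the stand, but the chamber only takes long-side fingers, so I'll regrasp on the open bench at about (0.45,-0.45). First, the arm swings round in front of the eyepieces.

Call:
servo_tool:
  deltas: "-0.019 -0.035 0 0 0 -7 0.085;-0.038 -0.07 0 0 0 -14 0.085;-0.057 -0.105 0 0 0 -21 0.085;-0.076 -0.14 0 0 0 -28 0.085;-0.094 -0.175 0 0 0 -35 0.085;-0.094 -0.215 0 0 0 -42 0.085;-0.094 -0.255 0 0 0 -49 0.085;-0.094 -0.295 0 0 0 -56 0.085;-0.094 -0.335 0 0 0 -63 0.085;-0.094 -0.375 0 0 0 -70 0.085"

```text
time_s: 6.43
position: [0.3565, 0.1035, 0.1971]
tool_rot: [[0.338, 0.941, -0.002], [0.941, -0.338, 0.001], [0.0, -0.002, -1.0]]
contact_force: [0.9, 0.0, -0.2]
finger_gap: 0.0848
```

Call:
servo_tool:
  deltas: "0.03 0.018 0 0 0 -7 0.085;0.061 0.036 0 0 0 -14 0.085;0.092 0.055 0 0 0 -21 0.085;0.123 0.073 0 0 0 -28 0.085;0.154 0.091 0 0 0 -35 0.085;0.1838 0.1093 0 0 0 -36.8 0.085;0.1838 0.1093 0 0 0 -36.8 0.085;0.1838 0.1093 0.04 0 0 -36.8 0.085;0.1838 0.1093 0.06 0 0 -36.8 0.085;0.1838 0.1093 0.06 0 0 -36.8 0.085"

```text
time_s: 7.27
position: [0.5163, 0.238, 0.1303]
tool_rot: [[-0.293, 0.956, -0.014], [0.956, 0.293, -0.003], [0.001, -0.014, -1.0]]
contact_force: [-1.2, -1.0, -1.1]
finger_gap: 0.085
```

Run:
```python
from h import *
s=cap('scene');c=cap('top');st=robot.read_state();print(st['position'],st['tool_rot'].round(4).tolist(),st['joint_pos'].round(1))
cv2.imwrite('pics/g4.png',np.hstack([cv2.resize(s['img'][140:265,160:260],(400,500),interpolation=cv2.INTER_CUBIC),cv2.resize(c['img'][130:230,160:240],(400,500),interpolation=cv2.INTER_CUBIC)]))
```

```text
[0.5195659  0.23894215 0.13526342] [[-0.2932, 0.956, -0.0062], [0.956, 0.2932, -0.0006], [0.0013, -0.0061, -1.0]] [ 17.3  25.8 -15.3  49.3   0.1  90.2]
```

View pics/g4.png

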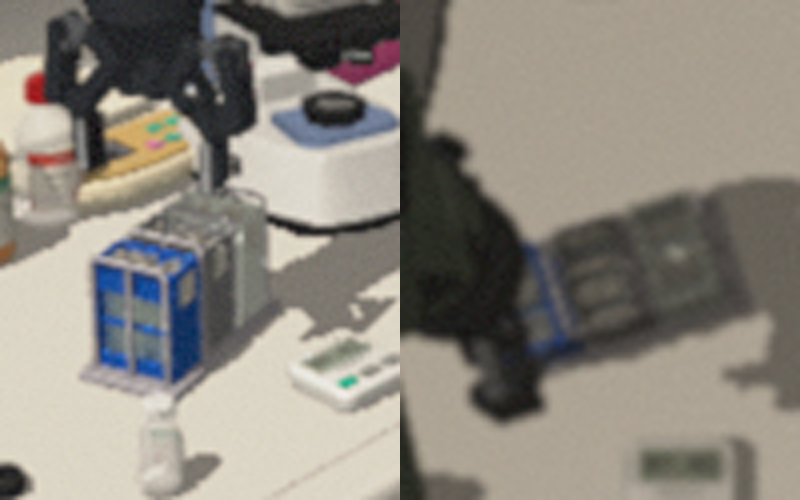

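The jaws straddle the blue carrier with a finger beyond each end, at (92,165) and (213,185) in the scene crop. I'll descend.

Call:
servo_tool:
  deltas: "0 0.002 0.02 0 0 0 0.085;0 0.002 0.04 0 0 0 0.085;0 0.002 0.06 0 0 0 0.085;0 0.002 0.075 0 0 0 0.085;0 0.002 0.085 0 0 0 0.085;0 0.002 0.091 0 0 0 0.085;0 0.002 0.091 0 0 0 0.085;0 0.002 0.091 0 0 0 0.085"

```text
time_s: 8.03
position: [0.5216, 0.2396, 0.0451]
tool_rot: [[-0.293, 0.956, -0.005], [0.956, 0.293, -0.0], [0.001, -0.005, -1.0]]
contact_force: [0.7, 0.2, 0.5]
finger_gap: 0.0849
```

Call:
servo_tool:
  deltas: "0 0 0.001 0 0 0 0.075;0 0 0.001 0 0 0 0.068;0 0 0.001 0 0 0 0.062;0 0 0.001 0 0 0 0.056;0 0 0.001 0 0 0 0.052;0 0 0.001 0 0 0 0.052;0 0 0.001 0 0 0 0.052;0 0 0.001 0 0 0 0.052"
  newtons: 40

```text
time_s: 8.7
position: [0.5219, 0.2398, 0.0452]
tool_rot: [[-0.293, 0.956, -0.004], [0.956, 0.293, 0.0], [0.001, -0.004, -1.0]]
contact_force: [-1.4, -1.0, 6.0]
finger_gap: 0.0621
```

Call:
servo_tool:
  deltas: "0 0 -0.008 0 0 0 0.052;0 0 -0.025 0 0 0 0.052;0 0 -0.045 0 0 0 0.052;0 0 -0.065 0 0 0 0.052;0 0 -0.085 0 0 0 0.052;0 0 -0.11 0 0 0 0.052;0 0 -0.135 0 0 0 0.052;0 0 -0.16 0 0 0 0.052;0 0 -0.175 0 0 0 0.052;0 0 -0.175 0 0 0 0.052"

```text
time_s: 9.53
position: [0.5246, 0.2404, 0.2243]
tool_rot: [[-0.293, 0.956, 0.002], [0.956, 0.293, 0.002], [0.001, 0.003, -1.0]]
contact_force: [1.1, 0.3, -2.5]
finger_gap: 0.0616
```

Run:
```python
from h import *
s=cap('scene');c=cap('top');st=robot.read_state();print(st['position'],st['tool_rot'].round(4).tolist(),st['contact_force'],st['finger_gap'])
cv2.imwrite('pics/g5.png',np.hstack([cv2.resize(s['img'][110:260,150:270],(400,500),interpolation=cv2.INTER_CUBIC),cv2.resize(c['img'][130:230,160:240],(400,500),interpolation=cv2.INTER_CUBIC)]))
```

```text
[0.52258895 0.2397382  0.22021048] [[-0.2932, 0.9561, -0.0034], [0.9561, 0.2932, 0.0003], [0.0013, -0.0032, -1.0]] [ 0.06200071 -0.22651034 -3.17672106] 0.061433373859701206
```

View pics/g5.png

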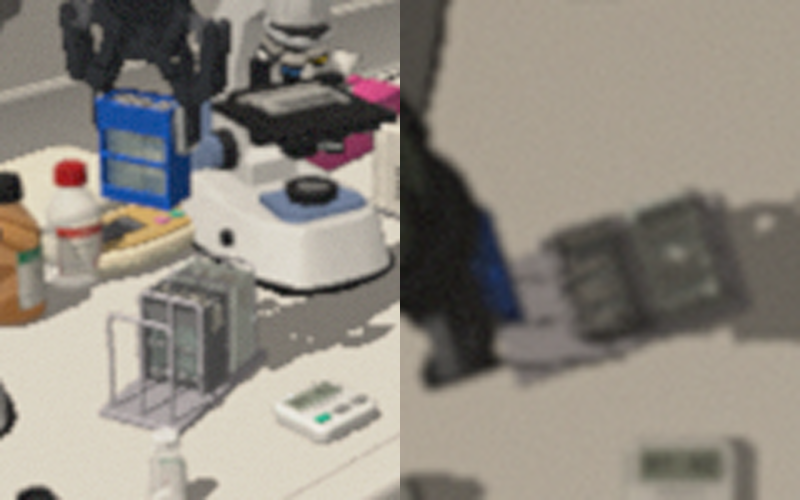

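The carrier hangs upright in the gripper at (145,150), and the grey and white carriers are still in the stand at (195,325). Now the transit, in front of the eyepieces.

Call:
servo_tool:
  deltas: "-0.006 -0.015 0 0 0 0 0.052;-0.015 -0.042 0 0 0 0 0.052;-0.025 -0.072 0 0 0 0 0.052;-0.036 -0.102 0 0 0 0 0.052;-0.046 -0.132 0 0 0 0 0.052;-0.057 -0.162 0 0 0 0 0.052;-0.067 -0.188 0 0 0 0 0.052;-0.09 -0.198 0 0 0 0 0.052;-0.12 -0.207 0 0 0 0 0.052;-0.153 -0.2173 0 0 0 0 0.052"

```text
time_s: 10.47
position: [0.3578, 0.0294, 0.2193]
tool_rot: [[-0.296, 0.955, -0.006], [0.955, 0.296, 0.001], [0.002, -0.005, -1.0]]
contact_force: [1.7, 0.0, -2.6]
finger_gap: 0.0613
```

Call:
servo_tool:
  deltas: "-0.034 -0.010 0 0 0 2 0.052;-0.068 -0.020 0 0 0 4 0.052;-0.102 -0.031 0 0 0 6 0.052;-0.137 -0.041 0 0 0 8 0.052;-0.171 -0.051 0 0 0 10 0.052;-0.205 -0.062 0 0 0 12 0.052;-0.24 -0.072 0 0 0 14 0.052;-0.273 -0.065 0 0 0 16 0.052;-0.307 -0.058 0 0 0 17.2 0.052;-0.34 -0.051 0 0 0 17.2 0.052"

```text
time_s: 11.3
position: [0.4088, -0.3115, 0.2167]
tool_rot: [[0.002, 1.0, -0.008], [1.0, -0.002, 0.003], [0.003, -0.008, -1.0]]
contact_force: [0.3, 0.1, -2.7]
finger_gap: 0.0615
```

Call:
servo_tool:
  deltas: "-0.03 0.008 0 0 0 0 0.052;-0.06 0.016 0 0 0 0 0.052;-0.09 0.025 0 0 0 0 0.052;-0.12 0.033 0 0 0 0 0.052;-0.1485 0.041 0.01 0 0 0 0.052;-0.1485 0.041 0.04 0 0 0 0.052;-0.1485 0.041 0.07 0 0 0 0.052;-0.1485 0.041 0.10 0 0 0 0.052;-0.1485 0.041 0.13 0 0 0 0.052;-0.1485 0.041 0.14 0 0 0 0.052"

```text
time_s: 12.13
position: [0.445, -0.4556, 0.0688]
tool_rot: [[0.003, 1.0, -0.015], [1.0, -0.002, 0.012], [0.012, -0.015, -1.0]]
contact_force: [0.1, 1.1, -3.8]
finger_gap: 0.0612
```

Call:
servo_tool:
  deltas: "0 0 0 0 0 0 0.052;0 0 0 0 0 0 0.052"

```text
time_s: 12.3
position: [0.4436, -0.4537, 0.0667]
tool_rot: [[0.003, 1.0, -0.018], [1.0, -0.002, 0.017], [0.017, -0.018, -1.0]]
contact_force: [-0.1, 0.4, -1.6]
finger_gap: 0.0617
```

Run:
```python
from h import *
cap('scene');cap('scene');st=robot.read_state();print(st['position'],st['tool_rot'].round(4).tolist(),st['contact_force'])
```

```text
[ 0.44544745 -0.45609187  0.0697935 ] [[0.0026, 0.9999, -0.0141], [0.9999, -0.0024, 0.0112], [0.0112, -0.0141, -0.9998]] [ 1.06910912 -0.73399436 -2.9924139 ]
```

Call:
servo_tool:
  deltas: "0 0 0.005 -0.8 -0.65 0 0.052;0 0 0.012 -0.8 -0.65 0 0.052;0 0 0.018 -0.8 -0.65 0 0.052;0 0 0.022 -0.8 -0.65 0 0.052;0 0 0.025 -0.8 -0.65 0 0.052;0 0 0.027 -0.8 -0.65 0 0.052;0 0 0.027 -0.8 -0.65 0 0.052"

```text
time_s: 12.98
position: [0.4449, -0.4556, 0.0423]
tool_rot: [[0.002, 1.0, -0.001], [1.0, -0.002, 0.001], [0.001, -0.001, -1.0]]
contact_force: [-0.1, -0.6, -3.2]
finger_gap: 0.0614
```

Call:
servo_tool:
  deltas: "0 0 0.001 0 0 0 0.052;0 0 0.002 0 0 0 0.052;0 0 0.003 0 0 0 0.052;0 0 0.004 0 0 0 0.052;0 0 0.005 0 0 0 0.052;0 0 0.0055 0 0 0 0.052;0 0 0.0055 0 0 0 0.052"

```text
time_s: 13.57
position: [0.445, -0.4557, 0.0373]
tool_rot: [[0.002, 1.0, -0.001], [1.0, -0.002, 0.0], [0.0, -0.001, -1.0]]
contact_force: [-1.3, 1.1, 1.5]
finger_gap: 0.0618
```

Call:
servo_tool:
  deltas: "0 0 0.0007 0 0 0 0.052;0 0 0.0007 0 0 0 0.064;0 0 0.0007 0 0 0 0.072;0 0 0.0007 0 0 0 0.085;0 0 0.0007 0 0 0 0.085;0 0 -0.02 0 0 0 0.085;0 0 -0.06 0 0 0 0.085;0 0 -0.1 0 0 0 0.085;0 0 -0.1 0 0 0 0.085"

```text
time_s: 14.32
position: [0.4483, -0.4597, 0.1456]
tool_rot: [[0.002, 1.0, 0.007], [1.0, -0.002, -0.01], [-0.01, 0.007, -1.0]]
contact_force: [0.9, -1.6, 0.9]
finger_gap: 0.0851
```

Run:
```python
from h import *
s=cap('scene');c=cap('top');st=robot.read_state();print(st['position'],st['tool_rot'].round(4).tolist(),st['finger_gap'],st['joint_pos'].round(1))
cv2.imwrite('pics/raw_top3.png',c['img'])
cv2.imwrite('pics/g6.png',np.hstack([cv2.resize(s['img'][130:230,300:400],(400,400),interpolation=cv2.INTER_CUBIC),cv2.resize(c['img'][120:230,340:450],(400,400),interpolation=cv2.INTER_CUBIC)]))
```

```text
[ 0.44621493 -0.45717906  0.13965191] [[0.0024, 1.0, 0.0026], [1.0, -0.0024, -0.0039], [-0.0039, 0.0026, -1.0]] 0.08552392799078772 [-52.3  31.7  -4.5  53.5  -0.   37.8]
```

View pics/g6.png

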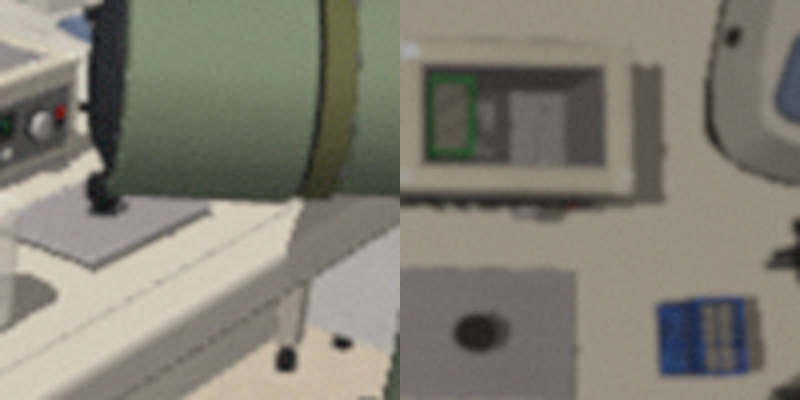

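The blue carrier stands upright on the bench at (703,337), parallel to the axes, and the lid is flat with its knob at (478,332). Now I'll measure the chamber mouth and the carrier.

Run:
```python
from h import *
c=cap('top'); t=c['img'].astype(float)[...,1]
def edge(p,thr,i0,i1,rev=False):  # crossing
    idx=range(i0,i1) if not rev else range(i1,i0,-1)
    for i in idx:
        j=i+(-1 if rev else 1)
        if (p[i]-thr)*(p[j]-thr)<=0: return i+(thr-p[i])/(p[j]-p[i])*(j-i)
L=[];Rr=[];T=[];Bm=[];RO=[];BO=[]
for y in range(144,162): L.append((edge(t[y],98,340,352),y)); Rr.append((edge(t[y],103,388,400),y)); RO.append((edge(t[y],108,399,408),y))
for x in range(352,392,2):
    T.append((x,edge(t[:,x],95,134,144))); 
    Bm.append((x,edge(t[:,x],110,159,168,False))); BO.append((x,edge(t[:,x],100,168,178)))
def W(l,n):
    P=np.array([onz(c,*p,.104)[:2] for p in l if None not in p]); md=np.median(P,0)
    d=P-P.mean(0);v=np.linalg.svd(d)[2][0]; print(n,md.round(4),'ang',round(float(np.degrees(np.arctan2(v[1],v[0])))%180,2),len(P)); return md
l=W(L,'L');r=W(Rr,'R');tt=W(T,'T');b=W(Bm,'B');W(RO,'Rout');W(BO,'Bout')
print('mouth c',(tt[0]+b[0])/2,(l[1]+r[1])/2,'size',tt[0]-b[0],l[1]-r[1])
B=c['img'].astype(int); yy,xx=np.mgrid[:384,:512]
m,ce,st=comp((B[...,0]-B[...,2]>12)&(xx>400)&(xx<450)&(yy>190)&(yy<235)); print('blue',ce,st);rect(c,m,.08)
k,ce,st=comp((B.max(2)<50)&(xx>340)&(xx<395)&(yy>195)&(yy<225));print('knob',ce,st,onz(c,*ce,.045).round(4))
m,ce,st=comp((np.abs(B[...,1]-B[...,0])<6)&(B[...,1]>75)&(B[...,1]<120)&(xx>300)&(xx<420)&(yy>185)&(yy<240));print(st);rect(c,m,.012)
```

```text
L [ 0.6166 -0.2208] ang 178.08 18
R [ 0.614  -0.3607] ang 178.01 18
T [ 0.6578 -0.2932] ang 87.94 20
B [ 0.5798 -0.2899] ang 88.87 20
Rout [ 0.6136 -0.3821] ang 178.05 18
Bout [ 0.5595 -0.2889] ang 88.52 20
mouth c 0.618803004735577 -0.290770724382021 size 0.07805339550546986 0.13992853159746535
blue [421.37606838 212.37891738] [411 202  25  21 351]
 z 0.08 c [ 0.4468 -0.438 ] edges [0.0704 0.0594] ang [-90.9 176.6]
knob [360.64788732 211.23943662] [356 207  10   9  71] [ 0.453  -0.2723  0.045 ]
[ 330  194   58   36 1818]
 z 0.012 c [ 0.4538 -0.2751] edges [0.1756 0.1089] ang [-91.  177.3]
```

Call:
servo_tool:
  deltas: "0.0015 -0.001 0 0 0 7 0.06;0.0015 -0.001 0 0 0 14 0.06;0.0015 -0.001 0 0 0 21 0.06;0.0015 -0.001 0 0 0 28 0.06;0.0015 -0.001 0 0 0 35 0.06;0.0015 -0.001 0 0 0 42 0.06;0.0015 -0.001 0 0 0 49 0.06;0.0015 -0.001 0 0 0 56 0.06;0.0015 -0.001 0 0 0 63 0.06;0.0015 -0.001 0 0 0 70 0.06"

```text
time_s: 15.3
position: [0.4433, -0.4533, 0.1353]
tool_rot: [[0.943, 0.334, -0.002], [0.334, -0.943, 0.002], [-0.001, -0.003, -1.0]]
contact_force: [-0.1, 0.6, 0.2]
finger_gap: 0.0601
```

Call:
servo_tool:
  deltas: "0 0 0 0 0 7 0.06;0 0 0 0 0 14 0.06;0 0 0 0 0 20 0.06;0 0 0 0 0 20 0.06;0 0 0 0 0 20 0.06"

```text
time_s: 15.72
position: [0.4426, -0.4524, 0.1336]
tool_rot: [[1.0, -0.006, -0.004], [-0.006, -1.0, 0.005], [-0.004, -0.005, -1.0]]
contact_force: [0.4, 0.0, -0.2]
finger_gap: 0.0601
```

Run:
```python
from h import *
cap('top');st=robot.read_state();print(st['position'],st['tool_rot'].round(4).tolist(),st['finger_gap'],st['joint_pos'].round(1))
```

```text
[ 0.44281335 -0.45264049  0.13390929] [[1.0, -0.006, -0.0035], [-0.006, -1.0, 0.0041], [-0.0036, -0.004, -1.0]] 0.059986722238767005 [-52.3  31.9  -5.1  53.3  -0.  128. ]
```

Call:
servo_tool:
  deltas: "0.0022 0.0034 0.02 -0.23 0.2 0 0.06;0.0022 0.0034 0.04 -0.23 0.2 0 0.06;0.0022 0.0034 0.06 -0.23 0.2 0 0.06;0.0022 0.0034 0.078 -0.23 0.2 0 0.06;0.0022 0.0034 0.09 -0.23 0.2 0 0.06;0.0022 0.0034 0.097 -0.23 0.2 0 0.06;0.0022 0.0034 0.097 -0.23 0.2 0 0.06;0.0022 0.0034 0.097 -0.23 0.2 0 0.06"

```text
time_s: 16.43
position: [0.4447, -0.4557, 0.037]
tool_rot: [[1.0, -0.005, -0.0], [-0.005, -1.0, 0.0], [-0.0, -0.0, -1.0]]
contact_force: [0.8, 0.4, 0.0]
finger_gap: 0.0603
```

Call:
servo_tool:
  deltas: "0 0 0 0 0 0 0.05;0 0 0 0 0 0 0.044;0 0 0 0 0 0 0.038;0 0 0 0 0 0 0.032;0 0 0 0 0 0 0.028;0 0 0 0 0 0 0.028;0 0 0 0 0 0 0.028"
  newtons: 40

```text
time_s: 17.02
position: [0.4452, -0.4558, 0.038]
tool_rot: [[1.0, -0.005, 0.001], [-0.005, -1.0, -0.0], [0.001, 0.0, -1.0]]
contact_force: [-0.2, 3.6, 6.9]
finger_gap: 0.0356
```

Call:
servo_tool:
  deltas: "0 0 -0.006 0 0 0 0.028;0 0 -0.02 0 0 0 0.028;0 0 -0.045 0 0 0 0.028;0 0 -0.075 0 0 0 0.028;0 0 -0.105 0 0 0 0.028;0 0 -0.135 0 0 0 0.028;0 0 -0.16 0 0 0 0.028;0 0 -0.175 0 0 0 0.028;0 0 -0.175 0 0 0 0.028"

```text
time_s: 17.77
position: [0.4462, -0.4578, 0.2174]
tool_rot: [[1.0, -0.005, 0.005], [-0.005, -1.0, -0.006], [0.005, 0.006, -1.0]]
contact_force: [0.6, -1.0, -2.6]
finger_gap: 0.0358
```

Run:
```python
from h import *
cap('top');st=robot.read_state();print(st['position'],st['tool_rot'].round(4).tolist(),st['finger_gap'],st['contact_force'],st['joint_pos'].round(1))
```

```text
[ 0.44558085 -0.45686868  0.21480932] [[1.0, -0.0053, 0.003], [-0.0053, -1.0, -0.0037], [0.003, 0.0037, -1.0]] 0.035846421312004745 [-0.92525619 -0.22551379 -3.11557306] [-52.3  28.5   1.6  62.8   0.  128. ]
```

Call:
servo_tool:
  deltas: "0.015 -0.012 0 0 0 0.3 0.028;0.04 -0.033 0 0 0 0.6 0.028;0.065 -0.054 0 0 0 0.9 0.028;0.09 -0.075 0 0 0 1.2 0.028;0.115 -0.096 0 0 0 1.6 0.028;0.14 -0.117 0 0 0 1.6 0.028;0.16 -0.133 0 0 0 1.6 0.028;0.1725 -0.143 0 0 0 1.6 0.028;0.1725 -0.143 0 0 0 1.6 0.028;0.1725 -0.143 0 0 0 1.6 0.028"

```text
time_s: 18.65
position: [0.6184, -0.3142, 0.2128]
tool_rot: [[0.999, -0.032, 0.0], [-0.032, -0.999, -0.003], [0.0, 0.003, -1.0]]
contact_force: [-0.1, -0.8, -3.0]
finger_gap: 0.0357
```

Run:
```python
from h import *
cap('top');c=cap('top');s=cap('scene');st=robot.read_state();print(st['position'],st['tool_rot'].round(4).tolist(),st['finger_gap'],st['contact_force'],st['joint_pos'].round(1))
cv2.imwrite('pics/raw_t5.png',c['img']);cv2.imwrite('pics/raw_s5.png',s['img'])
cv2.imwrite('pics/g7.png',np.hstack([cv2.resize(s['img'][90:190,240:340],(400,400),interpolation=cv2.INTER_CUBIC),cv2.resize(c['img'][110:200,330:420],(400,400),interpolation=cv2.INTER_CUBIC)]))
```

```text
[ 0.61758804 -0.31579524  0.2140815 ] [[0.9994, -0.0349, 0.0015], [-0.0349, -0.9994, -0.0036], [0.0016, 0.0035, -1.0]] 0.0358091579080613 [ 0.26670794  0.01022206 -2.6268069 ] [-3.310e+01  3.490e+01  1.230e+01  6.720e+01 -1.000e-01  1.489e+02]
```

View pics/g7.png

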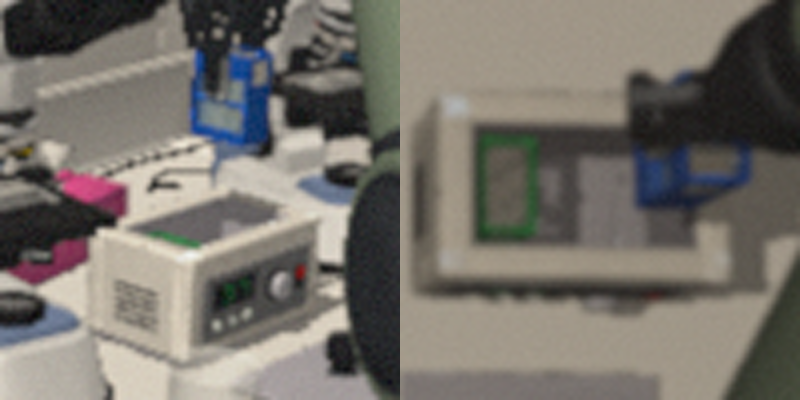

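The carrier hangs upright over the chamber, at (232,95) in the scene crop. In the top crop the bay floor shows as the lighter patch centred near (612,198). I'll check that against my target.

Run:
```python
from h import *
c=cap('top');t=c['img'].astype(int)[...,1]
for y in (149,153,157): print(t[y,348:392].tolist())
I=cv2.imread('pics/raw_top3.png').astype(int)[...,1]
for y in (149,153,157): print(I[y,348:400].tolist())
for u in (358,365,370,372,378,384,386,387,390): print(u,onz(c,u,153,.012).round(4)[:2],onz(c,u,153,.018).round(4)[:2])
p=lambda y,z:proj(c,(.6185-.034*0+(y)*.034,-.292+y,z))
for n,y,z in(('ribL in',.002,.012),('ribL in top',.002,.018),('ribL out top',.006,.018),('ribR in',-.046,.012),('ribR in top',-.046,.018),('ribR out',-.050,.018)): print(n,np.round(p(y,z),1))
```

```text
[71, 81, 85, 81, 81, 86, 90, 89, 91, 88, 86, 85, 86, 89, 94, 97, 98, 90, 72, 67, 68, 74, 91, 108, 111, 110, 108, 113, 109, 110, 107, 101, 102, 102, 91, 69, 53, 54, 57, 59, 58, 61, 63, 49]
[66, 83, 88, 91, 93, 94, 89, 88, 83, 84, 85, 83, 80, 74, 82, 96, 96, 90, 76, 69, 67, 70, 86, 100, 107, 112, 111, 109, 111, 110, 108, 106, 111, 106, 93, 68, 57, 56, 56, 50, 44, 40, 41, 32]
[66, 78, 85, 90, 90, 90, 92, 91, 93, 91, 88, 84, 80, 72, 70, 68, 74, 73, 70, 67, 69, 75, 95, 110, 111, 111, 111, 111, 111, 108, 108, 109, 110, 109, 104, 94, 81, 71, 65, 62, 63, 64, 65, 61]
[66, 76, 80, 77, 78, 80, 84, 85, 87, 82, 80, 77, 81, 87, 90, 94, 95, 87, 73, 65, 70, 72, 90, 102, 105, 109, 105, 104, 106, 105, 102, 96, 97, 101, 105, 105, 99, 86, 77, 75, 75, 74, 74, 72, 74, 78, 73, 82, 107, 127, 142, 138]
[66, 76, 84, 90, 89, 88, 89, 82, 81, 80, 79, 77, 73, 72, 79, 89, 93, 88, 74, 62, 64, 70, 80, 94, 106, 105, 105, 106, 104, 104, 105, 104, 105, 106, 106, 103, 98, 86, 74, 73, 74, 77, 77, 74, 73, 76, 76, 82, 106, 131, 142, 140]
[63, 73, 79, 88, 87, 85, 88, 85, 87, 89, 82, 81, 76, 71, 66, 70, 73, 67, 69, 67, 67, 73, 90, 103, 108, 107, 107, 108, 105, 103, 104, 108, 108, 104, 106, 103, 98, 87, 76, 73, 73, 72, 75, 75, 75, 74, 72, 83, 108, 129, 143, 142]
358 [ 0.633 -0.281] [ 0.6318 -0.2793]
365 [ 0.6326 -0.3024] [ 0.6314 -0.3006]
370 [ 0.6324 -0.3177] [ 0.6312 -0.3158]
372 [ 0.6322 -0.3238] [ 0.631  -0.3218]
378 [ 0.6319 -0.3421] [ 0.6307 -0.3401]
384 [ 0.6316 -0.3604] [ 0.6304 -0.3583]
386 [ 0.6315 -0.3665] [ 0.6303 -0.3643]
387 [ 0.6314 -0.3695] [ 0.6302 -0.3674]
390 [ 0.6312 -0.3787] [ 0.63   -0.3765]
ribL in [361.1 157.6]
ribL in top [361.7 157.2]
ribL out top [360.4 157.2]
ribR in [376.9 157.8]
ribR in top [377.5 157.5]
ribR out [378.9 157.5]
```

Call:
servo_tool:
  deltas: "0.0005 -0.001 0.015 0.2 -0.1 0 0.028;0.0005 -0.001 0.035 0.2 -0.1 0 0.028;0.0005 -0.001 0.055 0.2 -0.1 0 0.028;0.0005 -0.001 0.07 0.2 -0.1 0 0.028;0.0005 -0.001 0.085 0.2 -0.1 0 0.028;0.0005 -0.001 0.1 0.2 -0.1 0 0.028;0.0005 -0.001 0.115 0.2 -0.1 0 0.028;0.0005 -0.001 0.13 0.2 -0.1 0 0.028;0.0005 -0.001 0.14 0.2 -0.1 0 0.028;0.0005 -0.001 0.145 0.2 -0.1 0 0.028"

```text
time_s: 19.68
position: [0.617, -0.3159, 0.0678]
tool_rot: [[0.999, -0.037, -0.002], [-0.037, -0.999, 0.001], [-0.002, -0.001, -1.0]]
contact_force: [-0.2, -0.2, -2.6]
finger_gap: 0.0357
```

Call:
servo_tool:
  deltas: "0.001 -0.0013 0.003 0 0 0 0.028;0.001 -0.0013 0.007 0 0 0 0.028;0.001 -0.0013 0.010 0 0 0 0.028;0.001 -0.0013 0.013 0 0 0 0.028;0.001 -0.0013 0.015 0 0 0 0.028;0.001 -0.0013 0.016 0 0 0 0.028;0.001 -0.0013 0.017 0 0 0 0.028;0.001 -0.0013 0.0177 0 0 0 0.028;0.001 -0.0013 0.0177 0 0 0 0.028"

```text
time_s: 20.43
position: [0.6187, -0.3153, 0.0566]
tool_rot: [[0.999, -0.037, 0.001], [-0.037, -0.999, -0.003], [0.001, 0.003, -1.0]]
contact_force: [-11.7, 8.8, 27.0]
finger_gap: 0.0357
```

Contact came 6.5 mm early with the carrier about 18.6 mm up, so it is probably on a rib. I'll back off and check the bay position in the clear earlier image.

Call:
servo_tool:
  deltas: "0 0 -0.004 0 0 0 0.028;0 0 -0.009 0 0 0 0.028;0 0 -0.012 0 0 0 0.028;0 0 -0.012 0 0 0 0.028"

```text
time_s: 20.77
position: [0.6193, -0.3157, 0.0693]
tool_rot: [[0.999, -0.037, 0.002], [-0.037, -0.999, -0.004], [0.002, 0.004, -1.0]]
contact_force: [0.1, 0.2, -2.0]
finger_gap: 0.0358
```

Run:
```python
from h import *
st=robot.read_state();print(st['position'],st['contact_force'],st['finger_gap'])
c=cap('top'); cv2.imwrite('pics/raw_t6.png',c['img'])
I=dict(c); A=cv2.imread('pics/raw_top2.png').astype(float);Bq=cv2.imread('pics/raw_top3.png').astype(float)
clear=Bq; 
I['img']=np.clip((clear-50)*3,0,255).astype(np.uint8)
C=dict(c);C['img']=np.clip((c['img'].astype(float)-20)*2.2,0,255).astype(np.uint8)
X,Y,yaw=.6185,-.292,-2.
def b(dx,dy,z,L,W,): 
    a=np.radians(yaw); return boxpts(X+dx*np.cos(a)-dy*np.sin(a),Y+dx*np.sin(a)+dy*np.cos(a),z,yaw,L,W,0)[:1]
bx=[(b(0,0,.104,.078,.14),(0,255,255)),(b(0,0,.012,.078,.14),(0,255,0)),(b(0,.004,.018,.06,.004),(0,0,255)),(b(0,-.048,.018,.06,.004),(0,0,255))]
q=[over(I,338,132,66,40,6,[]),over(I,338,132,66,40,6,bx)]
w=[over(C,338,132,66,40,6,[]),over(C,338,132,66,40,6,bx)]
cv2.imwrite('pics/ch.png',np.vstack([np.hstack(q),np.hstack(w)]))
for r0,r1 in((142,147),(147,152),(152,157),(157,162)): print(r0,clear[r0:r1,345:400,1].mean(0).round().astype(int).tolist())
```

```text
[ 0.61929534 -0.31566483  0.06931535] [ 0.14752587  0.19062851 -2.02369321] 0.03576135396132139
142 [120, 89, 64, 66, 77, 80, 81, 81, 81, 79, 79, 78, 74, 73, 73, 68, 59, 56, 58, 59, 57, 57, 58, 57, 59, 66, 72, 71, 72, 67, 69, 69, 68, 68, 69, 68, 68, 68, 69, 67, 64, 64, 65, 66, 70, 72, 74, 74, 74, 75, 86, 111, 132, 140, 140]
147 [119, 90, 65, 66, 78, 81, 79, 80, 82, 82, 84, 85, 83, 79, 78, 79, 81, 85, 89, 89, 84, 71, 66, 67, 72, 89, 103, 107, 107, 105, 106, 106, 104, 101, 99, 100, 103, 105, 104, 98, 87, 77, 73, 74, 74, 74, 74, 75, 75, 74, 83, 107, 130, 140, 141]
152 [122, 92, 64, 65, 76, 83, 86, 85, 85, 86, 84, 84, 83, 82, 80, 76, 72, 78, 86, 89, 82, 71, 65, 65, 70, 84, 97, 105, 106, 106, 106, 104, 103, 104, 103, 106, 105, 106, 104, 98, 86, 75, 74, 73, 75, 74, 75, 75, 74, 75, 83, 107, 131, 143, 142]
157 [123, 92, 65, 65, 75, 82, 86, 85, 85, 87, 86, 85, 82, 82, 84, 84, 80, 75, 72, 71, 70, 68, 67, 66, 73, 90, 103, 108, 106, 105, 105, 105, 101, 103, 106, 106, 104, 104, 103, 97, 86, 76, 73, 72, 74, 74, 74, 75, 74, 72, 82, 105, 131, 143, 144]
```

View pics/ch.png

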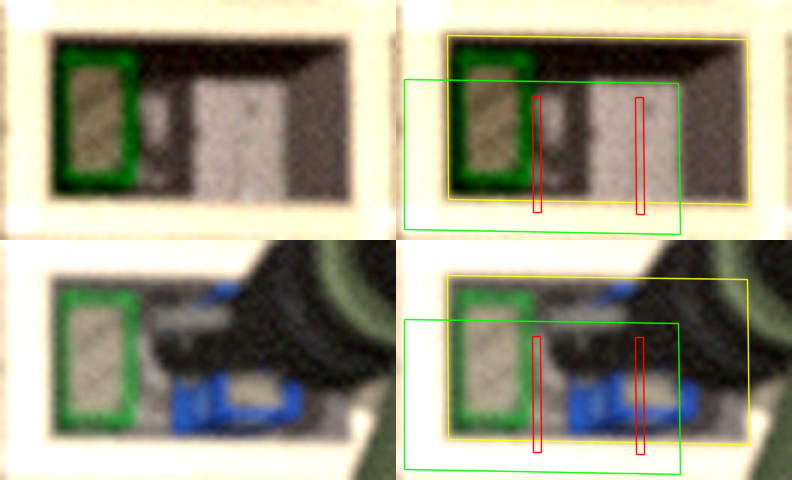

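The overlay shows mouth and floor edges matching to about 1 mm, and the carrier is centred on the bay. That makes a rib strike unlikely. The gripper's knuckle is visible about 52 mm out at (150,320), beyond the wall at 48 mm, so it may be landing on the rim. I'll touch lightly and read the wrist moment to tell.

Run:
```python
from h import *
for i in range(3):
    cap('scene');st=robot.read_state();print(st['position'].round(4),st['contact_force'].round(2),st['wrist_torque'].round(3))
```

```text
[ 0.6185 -0.3152  0.068 ] [ 0.35 -0.88 -2.88] [ 0.026 -0.022  0.005]
[ 0.6182 -0.3151  0.0676] [-0.29  0.05 -3.8 ] [ 0.025  0.002 -0.04 ]
[ 0.6182 -0.3151  0.0675] [ 0.72 -0.34 -2.53] [0.035 0.04  0.013]
```

Call:
servo_tool:
  deltas: "0 0 0.005 0 0 0 0.028;0 0 0.01 0 0 0 0.028;0 0 0.012 0 0 0 0.028;0 0 0.014 0 0 0 0.028;0 0 0.015 0 0 0 0.028;0 0 0.015 0 0 0 0.028"

```text
time_s: 21.47
position: [0.6183, -0.3154, 0.0565]
tool_rot: [[0.999, -0.038, 0.0], [-0.038, -0.999, -0.005], [0.0, 0.005, -1.0]]
contact_force: [-9.7, 7.6, 23.3]
finger_gap: 0.0356
```

Run:
```python
from h import *
for i in range(4):
    cap('scene');st=robot.read_state();print(st['position'].round(4),st['contact_force'].round(2),st['wrist_torque'].round(3),st['tool_rot'].round(4)[2])
```

```text
[ 0.6183 -0.3154  0.0566] [-9.55  7.36 23.01] [ 0.118  1.558 -0.41 ] [ 4.0e-04  5.2e-03 -1.0e+00]
[ 0.6183 -0.3154  0.0566] [-9.13  8.18 22.18] [ 0.053  1.59  -0.5  ] [ 5.0e-04  5.3e-03 -1.0e+00]
[ 0.6183 -0.3154  0.0565] [-8.97  7.16 23.47] [ 0.071  1.529 -0.511] [ 4.0e-04  5.2e-03 -1.0e+00]
[ 0.6183 -0.3154  0.0566] [-8.99  7.57 23.44] [ 0.034  1.567 -0.451] [ 5.0e-04  5.2e-03 -1.0e+00]
```

The moment fits a contact about 50 mm to -y up at rim level: the knuckle on the rim, at a TCP height of 0.0565. So the carrier has to be held higher up. I'll lift out, set it back on the bench and regrip about 14 mm higher.

Call:
servo_tool:
  deltas: "0 0 -0.01 0 0 0 0.028;0 0 -0.03 0 0 0 0.028;0 0 -0.055 0 0 0 0.028;0 0 -0.085 0 0 0 0.028;0 0 -0.115 0 0 0 0.028;0 0 -0.14 0 0 0 0.028;-0.01 0.009 -0.15 0 0 0 0.028;-0.035 0.031 -0.15 0 0 0 0.028;-0.065 0.057 -0.15 0 0 0 0.028;-0.095 0.084 -0.15 0 0 0 0.028"

```text
time_s: 22.5
position: [0.5185, -0.3951, 0.2057]
tool_rot: [[0.999, -0.036, -0.001], [-0.036, -0.999, -0.005], [-0.001, 0.005, -1.0]]
contact_force: [0.4, -0.8, -3.3]
finger_gap: 0.0356
```

Run:
```python
from h import *
cap('top');st=robot.read_state();p=st['position'];R=st['tool_rot'];print(p,R.round(4).tolist(),st['finger_gap'])
print((R.T@(np.array([.445,-.456,.055])-p)).round(4), (R.T@[0,0,-1]).round(4))
```

```text
[ 0.51164069 -0.40123974  0.20554952] [[0.999, -0.0449, -0.0073], [-0.045, -0.999, -0.0088], [-0.0069, 0.0091, -0.9999]] 0.03562036807148042
[-0.0631  0.0563  0.1515] [ 0.0069 -0.0091  0.9999]
```

Call:
servo_tool:
  deltas: "-0.025 0.022 0 0.5 0.4 0 0.028;-0.05 0.044 0 0.5 0.4 0 0.028;-0.063 0.056 0.01 0.5 0.4 0 0.028;-0.063 0.056 0.03 0.5 0.4 0 0.028;-0.063 0.056 0.06 0.5 0.4 0 0.028;-0.063 0.056 0.09 0.5 0.4 0 0.028;-0.063 0.056 0.12 0.5 0.4 0 0.028;-0.063 0.056 0.14 0.5 0.4 0 0.028;-0.063 0.056 0.15 0.5 0.4 0 0.028;-0.063 0.056 0.152 0.5 0.4 0 0.028"

```text
time_s: 23.38
position: [0.443, -0.454, 0.0511]
tool_rot: [[0.999, -0.046, -0.004], [-0.046, -0.999, 0.004], [-0.004, -0.004, -1.0]]
contact_force: [-0.8, 0.4, -2.9]
finger_gap: 0.0357
```

Run:
```python
from h import *
cap('top');cap('top');st=robot.read_state();p=st['position'];R=st['tool_rot'];print(p,R.round(4).tolist(),st['finger_gap'],st['joint_velocities'].round(1))
print((R.T@(np.array([.445,-.456,.0385])-p)).round(4), (R.T@[0,0,-1]).round(4))
```

```text
[ 0.44476058 -0.45578487  0.0542976 ] [[0.999, -0.0452, -0.0005], [-0.0452, -0.999, 0.0001], [-0.0005, -0.0, -1.0]] 0.03556787852866118 [ 0.3 -1.7  1.6  0.4  0.1  0. ]
[0.0003 0.0002 0.0158] [5.e-04 0.e+00 1.e+00]
```

Call:
servo_tool:
  deltas: "0 0 0.004 0 0 0 0.028;0 0 0.008 0 0 0 0.028;0 0 0.011 0 0 0 0.028;0 0 0.013 0 0 0 0.028;0 0 0.0145 0 0 0 0.028;0 0 0.0155 0 0 0 0.028;0 0 0.0165 0 0 0 0.028;0 0 0.017 0 0 0 0.028"

```text
time_s: 24.15
position: [0.4448, -0.4558, 0.0381]
tool_rot: [[0.999, -0.045, -0.0], [-0.045, -0.999, -0.0], [-0.0, 0.0, -1.0]]
contact_force: [-2.3, 1.9, 8.2]
finger_gap: 0.0356
```

Call:
servo_tool:
  deltas: "0 0 0 0 0 0 0.04;0 0 0 0 0 0 0.052;0 0 0 0 0 0 0.052;0 0 -0.007 0 0 0 0.052;0 0 -0.0145 0 0 0 0.052;0 0 -0.0145 0 0 0 0.052;0 0 -0.0145 0 0 0 0.052"

```text
time_s: 24.73
position: [0.4454, -0.4565, 0.0537]
tool_rot: [[0.999, -0.045, 0.001], [-0.045, -0.999, -0.002], [0.001, 0.002, -1.0]]
contact_force: [0.1, 0.2, -0.3]
finger_gap: 0.0519
```

Call:
servo_tool:
  deltas: "0 0 0 0 0 0 0.044;0 0 0 0 0 0 0.038;0 0 0 0 0 0 0.032;0 0 0 0 0 0 0.028;0 0 0 0 0 0 0.028;0 0 0 0 0 0 0.028"
  newtons: 40

```text
time_s: 25.23
position: [0.4455, -0.4564, 0.0538]
tool_rot: [[0.999, -0.045, 0.001], [-0.045, -0.999, -0.002], [0.001, 0.002, -1.0]]
contact_force: [-0.9, 0.6, 4.1]
finger_gap: 0.0353
```

Call:
servo_tool:
  deltas: "0 0 -0.006 0 0 0 0.028;0 0 -0.02 0 0 0 0.028;0 0 -0.045 0 0 0 0.028;0 0 -0.075 0 0 0 0.028;0 0 -0.105 0 0 0 0.028;0 0 -0.135 0 0 0 0.028;0 0 -0.16 0 0 0 0.028;0 0 -0.175 0 0 0 0.028;0 0 -0.175 0 0 0 0.028;0 0 -0.175 0 0 0 0.028"

```text
time_s: 26.07
position: [0.4452, -0.4563, 0.2288]
tool_rot: [[0.999, -0.045, 0.001], [-0.045, -0.999, -0.002], [0.002, 0.002, -1.0]]
contact_force: [0.7, -0.0, -2.8]
finger_gap: 0.0352
```

Run:
```python
from h import *
cap('top');st=robot.read_state();p=st['position'];R=st['tool_rot'];print(p,R.round(4).tolist(),st['finger_gap'],st['contact_force'])
print((R.T@(np.array([.6183,-.3145,.23])-p)).round(4), (R.T@[0,0,-1]).round(4))
```

```text
[ 0.44474771 -0.45560786  0.22741547] [[0.999, -0.0451, -0.0002], [-0.0451, -0.999, -0.0002], [-0.0001, 0.0002, -1.0]] 0.035350688623281015 [-0.04612764 -0.70194159 -2.36452362]
[ 0.167  -0.1488 -0.0026] [ 1.e-04 -2.e-04  1.e+00]
```

Call:
servo_tool:
  deltas: "0.012 -0.011 0 0 0 0 0.028;0.036 -0.032 0 0 0 -0.3 0.028;0.062 -0.055 0 0 0 -0.7 0.028;0.088 -0.078 0 0 0 -0.7 0.028;0.114 -0.101 0 0 0 -0.7 0.028;0.14 -0.124 0 0 0 -0.7 0.028;0.158 -0.14 0 0 0 -0.7 0.028;0.167 -0.1488 0 0 0 -0.7 0.028;0.167 -0.1488 0 0 0 -0.7 0.028;0.167 -0.1488 0 0 0 -0.7 0.028"

```text
time_s: 26.95
position: [0.6175, -0.3139, 0.2252]
tool_rot: [[0.999, -0.032, -0.004], [-0.032, -0.999, 0.001], [-0.004, -0.001, -1.0]]
contact_force: [0.8, -0.2, -3.0]
finger_gap: 0.0355
```

Run:
```python
from h import *
cap('top');cap('top');st=robot.read_state();p=st['position'];R=st['tool_rot'];print(p,R.round(4).tolist(),st['finger_gap'],st['contact_force'])
print((R.T@(np.array([.6183,-.3145,.085])-p)).round(4), (R.T@[0,0,-1]).round(4))
```

```text
[ 0.61694702 -0.31522274  0.2262213 ] [[0.9994, -0.0342, -0.0024], [-0.0342, -0.9994, 0.0003], [-0.0024, -0.0002, -1.0]] 0.035444836327702296 [ 0.02973677  0.44086965 -2.89833508]
[ 0.0017 -0.0007  0.1412] [2.4e-03 2.0e-04 1.0e+00]
```

Call:
servo_tool:
  deltas: "0.0015 -0.001 0.015 0 0.1 0 0.028;0.0015 -0.001 0.035 0 0.1 0 0.028;0.0015 -0.001 0.055 0 0.1 0 0.028;0.0015 -0.001 0.07 0 0.1 0 0.028;0.0015 -0.001 0.085 0 0.1 0 0.028;0.0015 -0.001 0.1 0 0.1 0 0.028;0.0015 -0.001 0.115 0 0.1 0 0.028;0.0015 -0.001 0.13 0 0.1 0 0.028;0.0015 -0.001 0.14 0 0.1 0 0.028;0.0015 -0.001 0.143 0 0.1 0 0.028"

```text
time_s: 27.88
position: [0.616, -0.3147, 0.0811]
tool_rot: [[0.999, -0.036, -0.004], [-0.036, -0.999, 0.002], [-0.004, -0.002, -1.0]]
contact_force: [-0.8, 0.3, -3.0]
finger_gap: 0.0351
```

Run:
```python
from h import *
cap('top');cap('top');st=robot.read_state();p=st['position'];R=st['tool_rot'];print(p,R.round(4).tolist(),st['finger_gap'],st['contact_force'])
print((R.T@(np.array([.6183,-.3145,.0658])-p)).round(4), (R.T@[0,0,-1]).round(4))
```

```text
[ 0.61715903 -0.31473213  0.08267724] [[0.9994, -0.0354, -0.0018], [-0.0354, -0.9994, 0.0009], [-0.0019, -0.0008, -1.0]] 0.0351874203046526 [-0.99791977  0.69018356 -3.68004611]
[ 0.0012 -0.0003  0.0169] [1.9e-03 8.0e-04 1.0e+00]
```

Call:
servo_tool:
  deltas: "0.001 0 0.004 0 0.1 0 0.028;0.001 0 0.007 0 0.1 0 0.028;0.001 0 0.010 0 0.1 0 0.028;0.001 0 0.012 0 0.1 0 0.028;0.001 0 0.013 0 0.1 0 0.028;0.001 0 0.013 0 0.1 0 0.028"

```text
time_s: 28.48
position: [0.6181, -0.3146, 0.0695]
tool_rot: [[0.999, -0.035, -0.0], [-0.035, -0.999, 0.001], [-0.0, -0.001, -1.0]]
contact_force: [0.0, -0.2, -2.9]
finger_gap: 0.0354
```

Below rib-top height with no contact, so it is between the ribs.

Call:
servo_tool:
  deltas: "0 0 0.001 0 0 0 0.028;0 0 0.002 0 0 0 0.028;0 0 0.003 0 0 0 0.028;0 0 0.0035 0 0 0 0.028;0 0 0.0045 0 0 0 0.028;0 0 0.0048 0 0 0 0.028;0 0 0.0048 0 0 0 0.028"

```text
time_s: 29.07
position: [0.6181, -0.3145, 0.0659]
tool_rot: [[0.999, -0.035, 0.0], [-0.035, -0.999, 0.001], [0.0, -0.001, -1.0]]
contact_force: [-2.8, 2.2, 5.1]
finger_gap: 0.0352
```

Call:
servo_tool:
  deltas: "0 0 0 0 0 0 0.04;0 0 0 0 0 0 0.046;0 0 0 0 0 0 0.048;0 0 0 0 0 0 0.048;0 0 -0.01 0 0 0 0.048;0 0 -0.03 0 0 0 0.048;0 0 -0.06 0 0 0 0.048;0 0 -0.1 0 0 0 0.05;0 0 -0.13 0 0 0 0.07;0 0 -0.13 0 0 0 0.07"

```text
time_s: 29.9
position: [0.6216, -0.3168, 0.205]
tool_rot: [[0.999, -0.035, 0.011], [-0.035, -0.999, -0.006], [0.011, 0.006, -1.0]]
contact_force: [1.2, -1.5, 1.4]
finger_gap: 0.0702
```

Run:
```python
from h import *
cap('top');c=cap('top');st=robot.read_state();p=st['position'];R=st['tool_rot'];print(p,R.round(4).tolist(),st['finger_gap'],st['contact_force'])
print('to lid',(R.T@(np.array([.453,-.2738,.12])-p)).round(4), (R.T@[0,0,-1]).round(4))
cv2.imwrite('pics/raw_t7.png',c['img'])
B=c['img'].astype(int); yy,xx=np.mgrid[:384,:512]
m,ce,st=comp((B[...,0]-B[...,2]>12)&(xx>340)&(xx<400)&(yy>135)&(yy<170)); print('blue',ce,st);rect(c,m,.092)
print(np.round(proj(c,(.6183,-.3145,.092)),1),[np.round(proj(c,q),1).tolist() for q in boxpts(.6183,-.3145,.012,-2)[1]])
```

```text
[ 0.61924679 -0.31538412  0.1986735 ] [[0.9994, -0.0352, 0.004], [-0.0352, -0.9994, -0.0018], [0.004, 0.0017, -1.0]] 0.07014381067054598 [ 1.29412127 -0.20837605 -0.42564581]
to lid [-0.1679 -0.0358  0.0779] [-0.004  -0.0017  1.    ]
blue [372.68231047 153.70397112] [364 141  22  24 277]
 z 0.092 c [ 0.6176 -0.3051] edges [0.0693 0.0624] ang [ -2.4 -91.1]
[377.8 152.2] [[371.3, 141.4], [384.0, 141.6], [384.3, 163.1], [371.5, 162.8]]
```

The blue carrier's top is in the image where expected: rows 141–164, right edge about 386 against 384 predicted. Next, the lid.

Call:
servo_tool:
  deltas: "-0.035 -0.008 0 0 0 -0.5 0.07;-0.075 -0.016 0 0 0 -1 0.07;-0.11 -0.024 0 0 0 -1.5 0.07;-0.145 -0.031 0 0 0 -2 0.07;-0.168 -0.0358 0.01 0.1 -0.2 -2 0.07;-0.168 -0.0358 0.04 0.1 -0.2 -2 0.07;-0.168 -0.0358 0.07 0.1 -0.2 -2 0.07;-0.168 -0.0358 0.1 0.1 -0.2 -2 0.07;-0.168 -0.0358 0.11 0.1 -0.2 -2 0.07;-0.168 -0.0358 0.11 0.1 -0.2 -2 0.07"

```text
time_s: 30.83
position: [0.4504, -0.2717, 0.0846]
tool_rot: [[1.0, -0.0, -0.006], [-0.0, -1.0, 0.005], [-0.006, -0.005, -1.0]]
contact_force: [-0.8, 0.3, -0.7]
finger_gap: 0.0702
```

Run:
```python
from h import *
cap('top');cap('top');st=robot.read_state();p=st['position'];R=st['tool_rot'];print(p,R.round(4).tolist(),st['finger_gap'],st['contact_force'])
print('to lid',(R.T@(np.array([.453,-.2738,.0194])-p)).round(4), (R.T@[0,0,-1]).round(4))
```

```text
[ 0.45296563 -0.27377198  0.0879917 ] [[1.0, -0.0002, -0.0004], [-0.0002, -1.0, 0.0007], [-0.0004, -0.0007, -1.0]] 0.07018747627126053 [-0.39125758  0.13061592  0.15790829]
to lid [0.0001 0.0001 0.0686] [4.e-04 7.e-04 1.e+00]
```

Call:
servo_tool:
  deltas: "0 0 0.02 0 0 0 0.07;0 0 0.04 0 0 0 0.07;0 0 0.057 0 0 0 0.07;0 0 0.065 0 0 0 0.07;0 0 0.0675 0 0 0 0.07;0 0 0.0675 0 0 0 0.07;0 0 0.0675 0 0 0 0.07"

```text
time_s: 31.52
position: [0.4538, -0.2744, 0.0217]
tool_rot: [[1.0, -0.0, 0.001], [-0.0, -1.0, -0.0], [0.001, 0.0, -1.0]]
contact_force: [-0.1, 0.1, 0.0]
finger_gap: 0.0697
```

Call:
servo_tool:
  deltas: "0 0 0 0 0 0 0.05;0 0 0 0 0 0 0.038;0 0 0 0 0 0 0.03;0 0 0 0 0 0 0.025;0 0 0 0 0 0 0.025;0 0 0 0 0 0 0.025;0 0 0 0 0 0 0.025"
  newtons: 40

```text
time_s: 32.1
position: [0.4544, -0.2746, 0.0227]
tool_rot: [[1.0, 0.0, 0.002], [0.0, -1.0, -0.001], [0.002, 0.001, -1.0]]
contact_force: [-0.3, 0.6, 5.2]
finger_gap: 0.0305
```

Call:
servo_tool:
  deltas: "0 0 -0.006 0 0 0 0.025;0 0 -0.02 0 0 0 0.025;0 0 -0.045 0 0 0 0.025;0 0 -0.075 0 0 0 0.025;0 0 -0.105 0 0 0 0.025;0 0 -0.135 0 0 0 0.025;0 0 -0.16 0 0 0 0.025;0 0 -0.17 0 0 0 0.025;0 0 -0.17 0 0 0 0.025;0 0 -0.17 0 0 0 0.025"

```text
time_s: 32.93
position: [0.4537, -0.2742, 0.192]
tool_rot: [[1.0, 0.0, 0.002], [0.0, -1.0, -0.001], [0.002, 0.001, -1.0]]
contact_force: [0.3, 0.4, -4.1]
finger_gap: 0.0306
```

Call:
servo_tool:
  deltas: "0.015 0.002 0 0 0 0 0.025;0.04 0.005 0 0 0 0 0.025;0.07 0.009 0 0 0 0 0.025;0.1 0.012 0 0 0 0 0.025;0.13 0.015 0 0 0 0 0.025;0.15 0.018 0 0 0 0 0.025;0.162 0.0195 0 0 0 0 0.025;0.1645 0.0195 0 0 0 0 0.025;0.1645 0.0195 0 0 0 0 0.025;0.1645 0.0195 0 0 0 0 0.025"

```text
time_s: 33.77
position: [0.6166, -0.293, 0.1901]
tool_rot: [[1.0, -0.0, -0.002], [-0.0, -1.0, 0.001], [-0.002, -0.001, -1.0]]
contact_force: [-0.5, -0.2, -3.7]
finger_gap: 0.0305
```

Run:
```python
from h import *
cap('top');cap('top');st=robot.read_state();p=st['position'];R=st['tool_rot'];print(p,R.round(4).tolist(),st['finger_gap'],st['contact_force'])
print('to seat',(R.T@(np.array([.619,-.294,.1187])-p)).round(4), (R.T@[0,0,-1]).round(4))
```

```text
[ 0.61683823 -0.29334575  0.19149799] [[1.0, -0.0004, 0.0001], [-0.0004, -1.0, 0.0003], [0.0001, -0.0003, -1.0]] 0.030623094571114423 [-0.11782983  1.00325279 -3.02498036]
to seat [0.0022 0.0007 0.0728] [-1.e-04  3.e-04  1.e+00]
```

Call:
servo_tool:
  deltas: "0.002 0.0007 0.015 0 0 0 0.025;0.002 0.0007 0.03 0 0 0 0.025;0.002 0.0007 0.043 0 0 0 0.025;0.002 0.0007 0.052 0 0 0 0.025;0.002 0.0007 0.057 0 0 0 0.025;0.002 0.0007 0.058 0 0 0 0.025;0.002 0.0007 0.058 0 0 0 0.025;0.002 0.0007 0.058 0 0 0 0.025"

```text
time_s: 34.53
position: [0.6192, -0.2943, 0.1345]
tool_rot: [[1.0, -0.001, 0.001], [-0.001, -1.0, -0.0], [0.001, 0.0, -1.0]]
contact_force: [0.1, -0.4, -3.1]
finger_gap: 0.0306
```

Call:
servo_tool:
  deltas: "0 0 0.003 0 0 0 0.025;0 0 0.006 0 0 0 0.025;0 0 0.009 0 0 0 0.025;0 0 0.011 0 0 0 0.025;0 0 0.013 0 0 0 0.025;0 0 0.0145 0 0 0 0.025;0 0 0.0155 0 0 0 0.025;0 0 0.016 0 0 0 0.025;0 0 0.016 0 0 0 0.025"

```text
time_s: 35.28
position: [0.6192, -0.2943, 0.1188]
tool_rot: [[1.0, -0.001, 0.001], [-0.001, -1.0, -0.0], [0.001, 0.0, -1.0]]
contact_force: [-1.8, 0.0, -1.1]
finger_gap: 0.0305
```

Call:
servo_tool:
  deltas: "0 0 0.0005 0 0 0 0.025;0 0 0.001 0 0 0 0.025;0 0 0.001 0 0 0 0.04;0 0 0 0 0 0 0.055;0 0 0 0 0 0 0.07;0 0 -0.002 0 0 0 0.07;0 0 -0.03 0 0 0 0.07;0 0 -0.07 0 0 0 0.07;0 0 -0.11 0 0 0 0.07;0 0 -0.11 0 0 0 0.07"

```text
time_s: 36.12
position: [0.6228, -0.2965, 0.2385]
tool_rot: [[1.0, -0.0, 0.013], [-0.0, -1.0, -0.008], [0.013, 0.008, -1.0]]
contact_force: [0.3, -0.3, 1.3]
finger_gap: 0.0702
```

Call:
servo_tool:
  deltas: "-0.035 0.01 0 0 0 0 0.07;-0.07 0.03 0 0 0 0 0.07;-0.1 0.06 0 0 0 0 0.07;-0.13 0.09 0 0 0 0 0.07;-0.16 0.12 0 0 0 0 0.07;-0.19 0.15 0 0 0 0 0.07;-0.21 0.17 0 0 0 0 0.07;-0.21 0.17 0 0 0 0 0.07"

```text
time_s: 36.78
position: [0.4085, -0.471, 0.2371]
tool_rot: [[1.0, -0.008, 0.012], [-0.008, -1.0, -0.011], [0.012, 0.01, -1.0]]
contact_force: [0.8, 0.6, -0.3]
finger_gap: 0.07
```

Run:
```python
from h import *
c=cap('top');s=cap('scene');st=robot.read_state();print(st['position'],st['time_s'])
t=c['img'].astype(int);B,G,R=t[...,0],t[...,1],t[...,2];yy,xx=np.mgrid[:384,:512]
m,_,q=comp((G-B<6)&(G>75)&(G<115)&(xx>325)&(xx<413)&(yy>115)&(yy<185)); print(q)
m2=cv2.morphologyEx(m.astype(np.uint8),cv2.MORPH_OPEN,np.ones((5,5)));rect(c,m2>0,.108)
k,ce,q=comp((t.max(2)<45)&(xx>355)&(xx<395)&(yy>135)&(yy<165)); print('knob',ce,q,onz(c,*ce,.141).round(4))
for n,im in(('top',c['img']),('scene',s['img'])):
    r=cv2.imread(f'pics/raw_{n}.png'); d=cv2.absdiff(cv2.GaussianBlur(r,(5,5),0),cv2.GaussianBlur(im,(5,5),0)).max(2)
    n_,l,sts,ces=cv2.connectedComponentsWithStats((d>25).astype(np.uint8)); print(n,[list(map(int,x)) for x in sts[1:] if x[4]>8])
S=s['img'].astype(int); sk,sce,q=comp((S.max(2)<55)&(xx>280)&(xx<305)&(yy>125)&(yy<152)); print('scene knob',sce,q)
```

```text
[ 0.41177788 -0.46750232  0.2370451 ] 36.8833
[ 342  132   64   40 2118]
 z 0.108 c [ 0.6174 -0.2971] edges [0.1735 0.1079] ang [-91.1 177. ]
knob [375.45263158 149.62105263] [370 145  12  10  95] [ 0.6155 -0.2919  0.141 ]
top [[174, 177, 26, 27, 412], [204, 198, 8, 4, 17], [401, 205, 111, 54, 2678], [488, 246, 5, 7, 25], [465, 284, 47, 45, 1152], [277, 289, 176, 75, 7134], [225, 306, 13, 6, 36], [242, 313, 33, 12, 330], [187, 314, 54, 70, 1802], [465, 324, 47, 60, 1804], [306, 355, 4, 5, 11], [320, 357, 139, 27, 3032], [455, 364, 9, 10, 48], [306, 379, 3, 5, 9]]
scene [[338, 0, 9, 66, 259], [336, 0, 26, 85, 465], [338, 0, 65, 170, 2469], [418, 0, 41, 114, 2721], [335, 88, 7, 5, 24], [331, 109, 43, 10, 250], [321, 119, 83, 71, 1132], [396, 119, 18, 5, 60], [378, 121, 13, 40, 310], [416, 126, 14, 24, 87], [461, 135, 19, 22, 101], [477, 135, 7, 31, 56], [482, 134, 11, 45, 213], [330, 157, 17, 9, 85], [409, 172, 17, 13, 64], [468, 182, 14, 6, 60], [182, 199, 32, 37, 773], [194, 221, 7, 3, 16], [215, 225, 8, 5, 24], [369, 239, 24, 10, 177]]
scene knob [292.43137255 138.7254902 ] [289 135   8   9  51]
```

```bash
python3 -c "
from station import robot
print(robot.close_job())"
```

```text
the job is handed in; nothing more can be done
None
```

The blue carrier is in the free bay, the lid is back on the incubator, and the job was handed in at about 37 s of the 72 s allowed.

**How it went:**
- I laid the lid on the open bench in front of the incubator.
- I took the blue carrier out of the stand by its ends, then regripped it by its long sides on the bench, because fingers at its ends would not fit in the chamber.
- The first lowering stopped about 6.5 mm above the floor with 23–27 N of contact. From the top view and the wrist moment I judged this to be the gripper's knuckle on the rim, though I did not confirm it. I lifted out, regripped about 16 mm higher, and the carrier went down freely to the floor.
- I put the lid back close to its starting position.

**Last checks:**
- **Carrier:** it touched down at the expected floor height (tool at 65.9 mm against 65.8 mm). Its top outline in the top camera agreed to about 2 pixels (5–6 mm).
- **Lid:** it reached its seat at the expected height (118.8 mm against 118.7 mm). In the images it lies 2–3 mm further to -y than at the start. The plate measures about 6 mm off the chamber centre and the knob about 1–3 mm. Those two measurements disagree, but both are inside the 10 mm limit. I did not measure its tilt directly.
- **Everything else:** comparing pictures from before and after, the only clear changes were the arm, its shadow and the missing blue carrier. I saw no movement of the beaker, dropper bottle, timer, white carrier or grey carrier. The green carrier is under the lid and was not checked after I closed it.

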